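# Clear the workbench after cutting

## Task

Clear the bench after cutting: hang the ear defenders over the rail, gently, one cup on each side of the bar; move the steel gauge from the saw guide to its slot in the dark tool block, pushed home to its shoulder; and sweep every wooden offcut with the sweeper into the scrap pan, fully past its lip, never touching the offcuts with the fingers. Once all the offcuts are in the pan, stand the sweeper upright again squarely and wholly on its mat, and leave everything else on the bench where it is.

Things in the scene. Friction and masses are not known exactly. Their poses are not given: they have to be found in the camera images.
- pan: Fixed aluminium scrap pan, mm: origin at the centre of its footprint, on the bench; own +x points from the open mouth to the back. Bevelled lip from x = -105 (bench level) to -78 (3 mm thick floor), back wall at x = 98, side walls at y = +-141 from x = -98 to the back; walls 45 high. The mouth faces roughly world +y, towards the offcuts.
- sweeper: Bench sweeper, mm: wooden head 160 long (own y), 30 thick (x), 41 high, black rubber foot; origin centre of its underside. Sweeping face at x = +15, facing +x; end wings (10 thick, at y = +-75, 40 high) reach forward to x = 46. On top a pale handle, 26 thick (x), 70 long (y), z = 41 to 106: grip across x near z = 86 from above. 0.3 kg. Starts upright on its mat.
- mat: Flat black rubber mat fixed to the bench, the sweeper's place: 110 (own x) by 210 (own y), 3 mm thick. Origin: centre of its underside.
- muffs: Rigid ear defenders standing on their two black cups, band up; origin midway between the cups at their underside, mm. Band spans own x: cups 36 thick, 70 wide, 80 high at x = +-66, 78 clear between them; band 30 wide (y), sloping down from the crown. On the crown a black grip pad 50 (x) by 26 (y), z = 131 to 163: grip across y near z = 152 from above. 0.25 kg.
- muffs_crown (a point): Point on the underside of the ear defenders' band at its middle, 125 mm above their origin; this rests on the bar when hung. Axes as for the ear defenders.
- gauge: Flat steel gauge, upright, mm: steel blade 6 thick (own x), 50 wide (y), 50 long (z = 0 to 50), origin at the centre of the blade's lower end; on it a black handle 26 thick (x), 60 wide (y), z = 50 to 94, whose underside is the shoulder. Grip the handle across x near z = 78 from above. 0.15 kg. Starts standing in the saw guide's cut.
- guide: Fixed wooden saw guide, 70 (x) by 100 (y) by 40 mm high, with a cut 30 mm deep along own y in its middle in which the gauge stands at the start (blade end 10 mm above the bench). Origin: centre of its underside.
- block: Fixed dark wooden tool block, 70 (x) by 100 (y) by 65 mm high, with one slot for the gauge in the middle of its top, 10 mm wide (own x) by 57 long (y), 56 deep. Origin: centre of its underside.
- block_hole0 (a point): Centre of the slot's mouth, on the tool block's top, 65 mm above the bench; axes as for the block.
- rail: Fixed hanging rail: steel bar of diameter 14 along own y, 260 mm long, on two posts at its ends with round feet of diameter 70, bar axis 150 mm above the bench. Origin on the bench, under the middle.
- rail_mid (a point): Middle of the bar's axis (150 mm above the bench); axes as for the rail, y along the bar.
- offcut0: Wooden offcut, plain block 62 x 32 x 24 mm (length, width, height), lying on the bench; origin: centre of its outline, on its underside. 40 g. May be absent.
- offcut1: Wooden offcut, plain block 64 x 28 x 26 mm (length, width, height), lying on the bench; origin: centre of its outline, on its underside. 40 g. May be absent.
- offcut2: Wooden offcut, plain block 50 x 40 x 26 mm (length, width, height), lying on the bench; origin: centre of its outline, on its underside. 40 g. May be absent.
- offcut3: Wooden offcut, L-shaped piece 60 x 44 x 24 mm (length, width, height), lying on the bench; origin: centre of its outline, on its underside. 40 g. May be absent.
- offcut4: Wooden offcut, plain block 60 x 24 x 28 mm (length, width, height), lying on the bench; origin: centre of its outline, on its underside. 40 g. May be absent.
- offcut5: Wooden offcut, T-shaped piece 60 x 44 x 26 mm (length, width, height), lying on the bench; origin: centre of its outline, on its underside. 40 g. May be absent.
- offcut6: Wooden offcut, plain block 56 x 36 x 22 mm (length, width, height), lying on the bench; origin: centre of its outline, on its underside. 40 g. May be absent.
- glue: Bystander, to be left alone: white glue bottle, diameter 60, height 150 mm; origin at its underside.
- jar: Bystander, to be left alone: amber jar with steel lid, diameter 70, height 80 mm; origin at its underside.
- screwdriver: Bystander, to be left alone: screwdriver 200 mm long and up to 30 thick, lying along own x near the far left of the bench; origin at mid-length.
- mug: Bystander, to be left alone: white mug, diameter 80 with a handle, height 90 mm; origin at its underside.
- tape: Bystander, to be left alone: grey ring-shaped roll of tape, diameter 90, height 25 mm; origin at its underside.

How it is judged:
By the outcome, as a careful person would: the job done as asked, in the order asked, and still so for the second after the job is handed in, with the robot touching nothing.
Of offcut0, offcut1, offcut2, offcut3, offcut4, offcut5, offcut6 only 5 to 7 are there at a start; the rules pass over those that are not, and their reading is None.
At some moment in a run one of offcut0, offcut1, offcut2, offcut3, offcut4, offcut5, offcut6 may be knocked a few centimetres aside while the robot is not near it.
It also fails if it takes over 210 s, if anything falls off the work surface, if the arm or the gripper's body presses on something with over 40 N, if the wrist force passes 120 N, or if a joint passes its speed limit or range.

## Robot

A 6-joint arm with a two-finger parallel gripper is mounted at the origin on the work surface. World frame = base frame: x ahead of the robot, y to its left, z up, the work surface at z = 0. Lengths are in m, angles in degrees, forces in N, time in s.
With the tool pointing down it reaches from about 0.4 to 0.825 m from the base axis. Payload 7 kg.
Tool frame: the origin (TCP) lies between the finger pads; the fingertips stand 22 mm ahead of it and the grasp point (between the pads) lies 3 mm ahead of it; z points along the fingers, y is the line along which they close (so a half turn about z gives the same grasp; the last joint's range is limited). The gripper opens to 88 mm and grips with 3 to 60 N. Pads are 19 mm wide; open, the fingers measure 130 mm over their backs; the gripper's body (78 mm by 193 mm) begins 47 mm behind the grasp point.
Start: joints at [-50.243, 20.546, 0.682, 0, -70.136, -16.507], TCP at [0.266, -0.62, 0.249] pointing down, gripper open.
Joint ranges: [-176.03, 176.03], [-82.01, 121.73], [-58.28, 71.71], [-173.87, 95.51], [-174.79, -0.11], [-173.66, 173.66]. Speed limits (degrees/s): [136.94, 136.94, 172.46, 180, 180, 180].

## Interface

Orientations are given as [roll, pitch, yaw] about the fixed x, y, z axes, in that order (R = Rz(yaw) Ry(pitch) Rx(roll)).
In Python, from plant import r, vision gives the robot as it stands.
- The arm moves only by the shell command python3 -m pendant 'ROWS' [FORCE]. ROWS is JSON, a list that holds one entry, the list of rows, each a list of 7 numbers: the shift along the tool's x, y, z scaled (see below), then the turn, a rotation vector about the tool's x, y, z scaled (see below), then the opening, from -1 (shut) to 1 (fully open). In form: [[[x, y, z, wx, wy, wz, fingers], ...]]. A call has exactly 8 rows; each row shifts and turns the commanded pose from where the row before left it, along the tool's axes as they then stand; what a row does not reach is not made up. The controller multiplies each number of a shift by 20 mm and each number of a turn by 4 degrees. A row lasts 1/10 s, in which the tool goes at most 50 mm and 8.59 degrees, less where a joint would pass 70% of its speed; a pose out of reach is approached as far as the arm can. A call with a number of a shift or a turn outside -1 to 1 is refused whole. A call with a gripper value outside its range is refused whole. The fingers move at their own pace and stop on an object; FORCE is the grip in N (left out, the last holds). Time passes only in rows, so rows that do not move let the fingers close, or fill a call up. It gives the time, the measured TCP pose, the force, the opening and the grip force at its end, in the units of the state.
- r.get_state(): the state, without advancing time (a new reading comes with each control period).
- vision.capture(name): name is "scene" or "top" or "wrist"; returns a dict with "frame" (384x512x3 uint8, blue, green, red), "depth" (384x512 float32, m along the optical axis (not along the pixel's ray), 0 where there is no reading), "camera_matrix" (3x3 intrinsics, pixels), "k1" (the pictures are not rectified: a ray, as slopes to the right and down, at radius r is drawn at 1 + k1 r^2 times it, then the intrinsics apply), "extrinsics" (4x4, takes a point from world to camera coordinates); the wrist camera has in their place "hand_eye" (4x4, takes a point from camera to tool coordinates, whose origin is the TCP and whose axes are the flange's). Camera axes: x right, y up, looking along -z (the intrinsics and any distortion apply to the point x, -y, -z); pixel columns grow to the right and rows downward; lengths in m; the calibration is good to about 2 mm. A picture is of the moment at which its call begins: read the wrist's pose just before it.
- r.close_job(): hands the job in; it is judged then, once.
The state is a dict: "time_s": time; "joints": joint angles; "qd": joint speeds; "joint_torque": joint torques, N m; "tcp_pos": TCP position; "eef_rot": TCP orientation; "contact_force": force on the tool from outside, world axes, zero at the start; "moment": the same for the moment, N m; "gripper_width": finger opening in m; "gripper_force": force on a finger pad.
Only numpy, scipy, OpenCV 4.12 (cv2) and the standard library are available. Lean on these libraries where they do the work, as an engineer would, in place of code of your own. Each camera call takes 0.05 s, during which the arm holds its last target. There are 200 camera calls.

## Working session

There is one attempt and no reset: what is moved stays moved. The work goes in short steps, Python scripts to look and compute and a shell command to move; the robot and the scene stay as the last step left them, time stands still between calls to the robot, and variables do not carry over. Pictures are saved under pics/ and viewed, at most 14 in all, crops included, and the job is handed in when it is done.

```bash
ls; mkdir -p pics; cat > h.py <<'E'
import numpy as np, cv2
from plant import r, vision
from scipy.spatial.transform import Rotation as R
def cloud(c):
    d=c['depth'];h,w=d.shape;K=np.array(c['camera_matrix'])
    u,v=np.meshgrid(np.arange(w),np.arange(h))
    p=np.stack([u,v],-1).reshape(-1,1,2).astype(np.float64)
    n=cv2.undistortPoints(p,K,np.array([c['k1'],0,0,0.])).reshape(h,w,2)
    P=np.stack([n[...,0]*d,-n[...,1]*d,-d,np.ones_like(d)],-1)
    T=np.linalg.inv(np.array(c['extrinsics'])) if 'extrinsics' in c else c['T']@np.array(c['hand_eye'])
    return (P@T.T)[...,:3]
def tool():
    s=r.get_state();T=np.eye(4);T[:3,:3]=R.from_euler('xyz',s['eef_rot'],degrees=True).as_matrix();T[:3,3]=s['tcp_pos'];return T
def cap(n):
    T=tool();c=vision.capture(n)
    if n=='wrist':c['T']=T
    c['P']=cloud(c);return c
E
python3 - <<'E'
from h import *
for n in('top','scene'):
    c=cap(n);cv2.imwrite(f'pics/{n}0.png',cv2.resize(c['frame'],(800,600)));np.savez(f'{n}0.npz',f=c['frame'],P=c['P'],d=c['depth'])
    print(n,np.linalg.inv(c['extrinsics'])[:3].round(3).tolist(),c['camera_matrix'],c['k1'],(c['depth']==0).mean())
print(r.get_state())
E
```

```text
pics
top [[0.002, 0.985, -0.175, 0.299], [-1.0, 0.003, 0.005, -0.071], [0.005, 0.175, 0.985, 1.422]] [[380.1877071    0.         257.74517717]
 [  0.         380.1877071  191.06526674]
 [  0.           0.           1.        ]] -0.12427422997956866 0.004038492838541667
scene [[-0.859, -0.398, 0.323, 0.92], [0.512, -0.67, 0.538, 0.527], [0.002, 0.627, 0.779, 0.98]] [[371.10037406   0.         261.22500448]
 [  0.         371.10037406 190.78582348]
 [  0.           0.           1.        ]] -0.025977161554162916 0.0038299560546875
{'time_s': 0.1, 'joints': array([-5.02415105e+01,  2.05890943e+01,  6.38816728e-01, -1.88404132e-02,
       -7.01371130e+01, -1.65062802e+01]), 'qd': array([ 0.06050099, -0.06366674,  0.12118411,  0.19813853,  0.03846411,
       -0.04180507]), 'joint_torque': array([-9.83222890e-04, -5.84162486e+01,  2.93753529e+01,  7.01564714e+00,
        1.02001344e-02, -6.47029242e-05]), 'tcp_pos': array([ 0.26628588, -0.6198023 ,  0.24769142]), 'eef_rot': array([ 1.79911178e+02, -7.84977575e-03, -1.56754199e+02]), 'contact_force': array([-0.69031857, -0.45010854,  0.0573409 ]), 'moment': array([0.00587816, 0.00922011, 0.0166878 ]), 'gripper_force': 0.0, 'gripper_width': 0.08749117383452966}
```

View pics/top0.png

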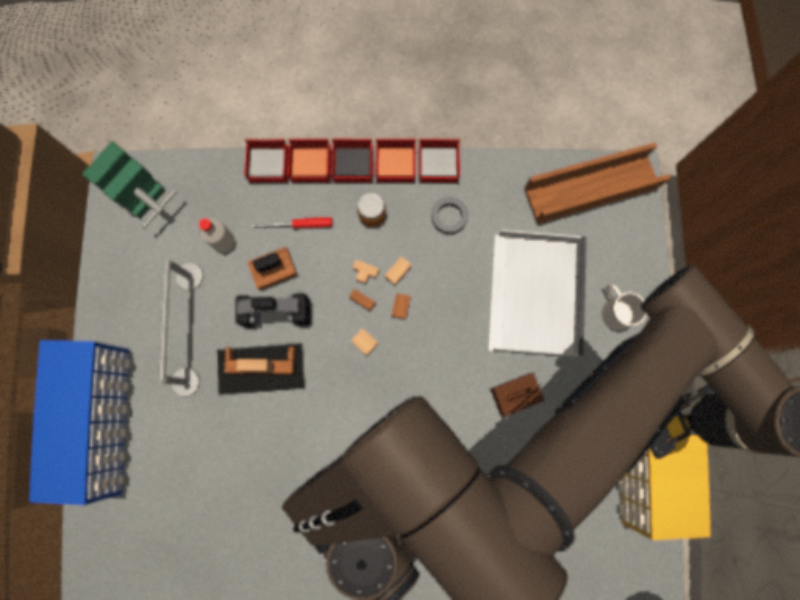

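View pics/scene0.png

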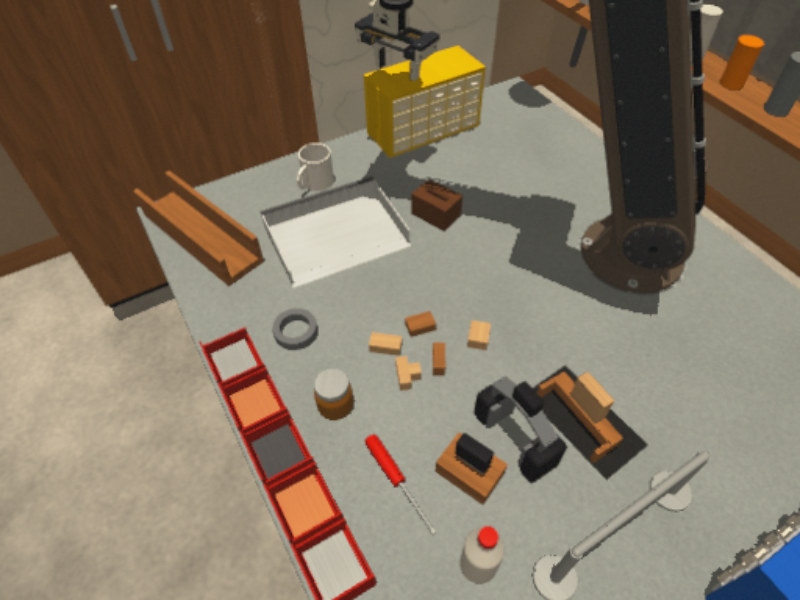

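The top view (image up = +x, left = +y) shows five offcuts: the T at (365,270), then (398,270), (362,300), (400,306) and (364,342). The pan is at (537,293), sweeper and mat at (260,368), muffs at (273,310), gauge in its guide at (270,268), rail at (178,325) and block at (517,394).

```bash
cat > m.py <<'E'
from h import *
def comps(P,f,box,z0,z1,minpts=30,res=0.002):
    x0,x1,y0,y1=box
    m=(P[...,0]>x0)&(P[...,0]<x1)&(P[...,1]>y0)&(P[...,1]<y1)&(P[...,2]>z0)&(P[...,2]<z1)
    n,l,st,_=cv2.connectedComponentsWithStats(m.astype(np.uint8),connectivity=4)
    for i in range(1,n):
        k=l==i
        if k.sum()<minpts: continue
        p=P[k];(c,s,a)=cv2.minAreaRect((p[:,:2]*1000).astype(np.float32))
        print(' c',np.round(c,1),'size',np.round(s,1),'ang',round(a,1),'z',(np.percentile(p[:,2],[50,98])*1000).round(1),'n',len(p),'bgr',f[k].mean(0).astype(int),'px',st[i,:4])
E
python3 - <<'E'
from m import *
for n in('top','scene'):
    D=np.load(n+'0.npz');P,f=D['P'],D['f'];print(n)
    k=np.abs(P[...,2])<.012;k&=(P[...,0]>.35)&(P[...,0]<.8)&(P[...,1]>-.2)&(P[...,1]<.25);print('bench z',np.median(P[k][:,2]),P[k][:,2].std())
    for nm,b,z0,z1 in[('offcuts',(.4,.75,-.15,.12),.014,.04),('sweeper handle',(.3,.6,.1,.4),.095,.12),('sweeper head',(.3,.56,.1,.4),.03,.05),('muffpad',(.45,.65,.1,.4),.145,.18),('muffall',(.49,.63,.1,.32),.05,.18),('gaugehandle',(.57,.75,.1,.4),.09,.12),('guide',(.57,.75,.1,.4),.032,.048),('block',(.3,.5,-.45,-.2),.055,.075),('rail',(.3,.8,.3,.6),.145,.17),('pan',(.4,.8,-.6,-.2),.038,.055),('pan floor',(.4,.8,-.6,-.2),-.01,.012)]:
        print(nm);comps(P,f,b,z0,z1,15 if nm!='pan floor' else 3000)
    k=(f.max(-1)<60)&(np.abs(P[...,2])<.012)&(P[...,0]>.35)&(P[...,0]<.55)&(P[...,1]>.1)&(P[...,1]<.4)
    print('mat',cv2.minAreaRect((P[k][:,:2]*1000).astype(np.float32)),k.sum())
E
```

```text
top
bench z -0.0006868303982389135 0.0031967806196058312
offcuts
 c [735.2  -3.3] size [14.3 54.6] ang 9.8 z [27.3 39.5] n 33 bgr [34 49 68] px [231 139  15   7]
 c [737.9 110.1] size [19.1 16.9] ang 6.7 z [24.2 28.2] n 25 bgr [ 45  50 198] px [207 140   5   6]
 c [617.6 -63.8] size [32.1 62.7] ang 51.2 z [23.7 29.1] n 143 bgr [116 166 216] px [246 165  17  17]
 c [611.3  18.4] size [60.5 43.7] ang 65.2 z [24.5 31.6] n 138 bgr [114 162 211] px [225 167  17  15]
 c [545.1  21.8] size [59.7 25. ] ang 57.0 z [27.1 33.6] n 109 bgr [ 68 103 158] px [223 185  17  14]
 c [530.3 -71.4] size [35.7 56.2] ang 78.5 z [20.9 26.4] n 145 bgr [ 71 109 167] px [250 188  13  17]
 c [443.6  14.9] size [50.7 39.7] ang 48.2 z [24.  30.8] n 152 bgr [120 170 220] px [224 211  18  17]
sweeper handle
 c [516.2 174.7] size [30.4 30.1] ang 4.6 z [114.  119.3] n 76 bgr [ 96  98 102] px [181 191  10  10]
 c [513.6 284.6] size [26.8 32.2] ang 5.1 z [113.9 119.4] n 59 bgr [ 97 100 103] px [151 192   9   9]
 c [383.7 259.5] size [21.5 69.7] ang 0.6 z [107.7 112.5] n 142 bgr [104 153 205] px [151 230  21   7]
sweepe
[... 4429 characters left out ...]
.8 z [150.3 153.5] n 118 bgr [ 32  46 227] px [307 337  12  13]
 c [371. 590.] size [113.2  14.6] ang 2.6 z [159.9 169.3] n 223 bgr [141 145 147] px [478 337  34  33]
pan
 c [ 521. -576.] size [30.1 73.6] ang 78.9 z [46.  54.9] n 68 bgr [103 116 123] px [194 106  19  10]
 c [ 562.5 -409. ] size [216.5 292.8] ang 85.7 z [46.5 52.5] n 468 bgr [104 113 116] px [166 112  96  64]
 c [ 775.3 -479.6] size [ 11.3 153.5] ang 20.5 z [46.6 54.7] n 77 bgr [33 56 85] px [138 140  29  22]
pan floor
 c [ 600. -400.] size [399.9 399.9] ang 0.0 z [3.2 9.1] n 6702 bgr [166 182 184] px [148 108 134 101]
mat ((441.1247253417969, 270.58270263671875), (197.027099609375, 205.95730590820312), 5.134170055389404) 915
```

```bash
cat >> h.py <<'E'
def plan(x,y,z,yaw):
    "mm, deg -> units: turn about tool z, then shifts in tool axes at the target yaw"
    s=r.get_state();p=np.array(s['tcp_pos'])*1e3
    w=(yaw-s['eef_rot'][2]+180)%360-180;a=np.radians(yaw);d=np.array([x,y,z])-p
    t=np.array([np.cos(a)*d[0]+np.sin(a)*d[1],np.sin(a)*d[0]-np.cos(a)*d[1],-d[2]])/20
    print('t',round(s['time_s'],2),'now',p.round(1),np.round(s['eef_rot'],2),'turn',round(-w/4,3),'shift',t.round(3),'F',np.round(s['contact_force'],1),'w',round(s['gripper_width']*1e3,1),round(s['gripper_force'],1))
E
python3 -m pendant '[[[0,0,-0.5,0,0,-1,1],[0,0,-0.5,0,0,-1,1],[0,0,-0.5,0,0,-1,1],[0,0,-0.5,0,0,-1,1],[0,0,-0.5,0,0,-1,1],[0,0,-0.5,0,0,-1,1],[0,0,-0.5,0,0,-1,1],[0,0,-0.5,0,0,-1,1]]]'
python3 -m pendant '[[[0,0,0,0,0,-1,1],[0,0,0,0,0,-1,1],[0,0,0,0,0,-1,1],[0,0,0,0,0,-1,1],[0,0,0,0,0,-1,1],[0,0,0,0,0,-1,1],[0,0,0,0,0,-1,1],[0,0,0,0,0,-1,1]]]'
python3 -c "
from h import *
plan(515.5,228,300,-88.2)"
```

```text
time_s: 0.9
tcp_pos: [0.2664, -0.6199, 0.3284]
eef_rot: [179.9, 0.0, -124.6]
contact_force: [-0.4, -0.3, -0.3]
gripper_width: 0.0876
gripper_force: 0.0
time_s: 1.7
tcp_pos: [0.2664, -0.62, 0.328]
eef_rot: [180.0, 0.1, -92.6]
contact_force: [-0.7, -0.3, 0.3]
gripper_width: 0.0874
gripper_force: 0.0
t 1.7 now [ 266.4 -620.   328. ] [ 1.7997e+02  5.0000e-02 -9.2580e+01] turn -1.096 shift [-41.986 -13.78    1.399] F [-0.7 -0.3  0.3] w 87.4 0.0
```

```bash
python3 -m pendant '[[[0,0,0,0,0,-0.55,1],[0,0,0,0,0,-0.55,1],[-1,-0.33,0,0,0,0,1],[-1,-0.33,0,0,0,0,1],[-1,-0.33,0,0,0,0,1],[-1,-0.33,0,0,0,0,1],[-1,-0.33,0,0,0,0,1],[-1,-0.33,0,0,0,0,1]]]' >/dev/null
python3 -m pendant '[[[-1,-0.33,0,0,0,0,1],[-1,-0.33,0,0,0,0,1],[-1,-0.33,0,0,0,0,1],[-1,-0.33,0,0,0,0,1],[-1,-0.33,0,0,0,0,1],[-1,-0.33,0,0,0,0,1],[-1,-0.33,0,0,0,0,1],[-1,-0.33,0,0,0,0,1]]]' >/dev/null
python3 -m pendant '[[[-1,-0.33,0,0,0,0,1],[-1,-0.33,0,0,0,0,1],[-1,-0.33,0,0,0,0,1],[-1,-0.33,0,0,0,0,1],[-1,-0.33,0,0,0,0,1],[-1,-0.33,0,0,0,0,1],[-1,-0.33,0,0,0,0,1],[-1,-0.33,0,0,0,0,1]]]' >/dev/null
python3 -m pendant '[[[-1,-0.33,0,0,0,0,1],[-1,-0.33,0,0,0,0,1],[-1,-0.33,0,0,0,0,1],[-1,-0.33,0,0,0,0,1],[-1,-0.33,0,0,0,0,1],[-1,-0.33,0,0,0,0,1],[-1,-0.33,0,0,0,0,1],[-1,-0.33,0,0,0,0,1]]]' >/dev/null
python3 -c "
from h import *
plan(515.5,228,300,-88.2)"
```

```text
t 4.9 now [447.  -13.9 328.4] [179.98   0.   -88.34] turn -0.036 shift [-11.979  -3.804   1.418] F [ 0.2 -0.5 -0.1] w 87.8 0.0
```

```bash
python3 -m pendant '[[[-1,-0.32,0,0,0,0,1],[-1,-0.32,0,0,0,0,1],[-1,-0.32,0,0,0,0,1],[-1,-0.32,0,0,0,0,1],[-1,-0.32,0,0,0,0,1],[-1,-0.32,0,0,0,0,1],[-1,-0.32,0,0,0,0,1],[-1,-0.32,0,0,0,0,1]]]' >/dev/null
python3 -m pendant '[[[-1,-0.32,0,0,0,0,1],[-1,-0.32,0,0,0,0,1],[-1,-0.32,0,0,0,0,1],[-1,-0.3,0,0,0,0,1],[0,0,0,0,0,0,1],[0,0,0,0,0,0,1],[0,0,0,0,0,0,1],[0,0,0,0,0,0,1]]]' >/dev/null
python3 - <<'E'
from m import *
c=cap('wrist');np.savez('w1.npz',f=c['frame'],P=c['P']);cv2.imwrite('pics/w1.png',c['frame'])
P,f=c['P'],c['frame']
print(c['hand_eye'].round(3).tolist(),'depth0',(c['depth']==0).mean())
comps(P,f,(.4,.65,.1,.35),.148,.18);comps(P,f,(.4,.65,.1,.35),.07,.18,200)
comps(P,f,(.57,.75,.1,.4),.09,.12)
comps(P,f,(.57,.75,.1,.4),.032,.048)
comps(P,f,(.3,.56,.1,.4),.03,.05)
plan(515.5,228,300,-88.2)
E
```

```text
[[0.0, 0.961, 0.276, 0.075], [1.0, -0.0, -0.001, -0.0], [-0.001, 0.276, -0.961, -0.137], [0.0, 0.0, 0.0, 1.0]] depth0 0.0041961669921875
 c [515.6 229. ] size [25.5 50.4] ang 1.7 z [162.7 164.4] n 1435 bgr [14 12 13] px [244 149  28  54]
 c [515.7 228.1] size [ 69.4 165.1] ang 2.5 z [114.8 163.9] n 6077 bgr [46 46 47] px [226  86  62 140]
 c [621.8 239.4] size [27.1 60. ] ang 21.0 z [103.3 105.3] n 1583 bgr [29 28 30] px [142 139  45  59]
 c [621.9 239.4] size [27.  60.1] ang 20.7 z [103.6 105.4] n 1321 bgr [32 31 33] px [142 142  42  56]
 c [701.1 347. ] size [21.1  8.1] ang 20.7 z [ 96.5 104.1] n 113 bgr [144 163 174] px [ 96 249  17  14]
 c [622.3 239.6] size [ 71.4 100.8] ang 22.5 z [40.  41.7] n 2614 bgr [ 52 103 174] px [133 113  82  91]
 c [700.5 344.8] size [24.7  3.5] ang 7.6 z [40.2 47.5] n 73 bgr [ 85  96 103] px [112 231  20   6]
 c [398.5 258.9] size [ 61.1 160. ] ang 0.1 z [43.5 47.5] n 2016 bgr [ 36  72 123] px [318 116  59 121]
 c [489.4 266.9] size [ 1.5 10.1] ang 80.5 z [41.  49.9] n 32 bgr [44 44 43] px [273 181   8   6]
 c [537.6 268.9] size [9.6 1.1] ang 9.2 z [41.2 49.2] n 32 bgr [44 45 44] px [236 182   8   5]
t 6.55 now [516.5 227.  328.9] [-1.7998e+02  2.0000e-02 -8.8380e+01] turn -0.045 shift [-0.054  0.047  1.444] F [-0.8 -0.4 -0.1] w 87.7 0.0
```

View pics/w1.png

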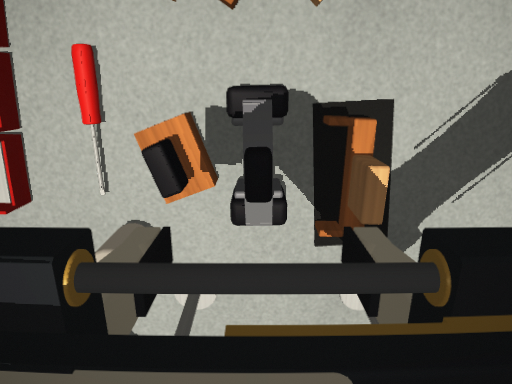

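Wrist view confirms the muffs' pad at (258,175), aligned with the fingers; gauge and sweeper are also clear. Now the grasp.

```bash
python3 -m pendant '[[[-0.075,0.045,1,0,0,-0.1,1],[0,0,1,0,0,0,1],[0,0,1,0,0,0,1],[0,0,1,0,0,0,1],[0,0,1,0,0,0,1],[0,0,1,0,0,0,1],[0,0,1,0,0,0,1],[0,0,0.5,0,0,0,1]]]' >/dev/null
python3 -m pendant '[[[0,0,0.5,0,0,0,1],[0,0,0.5,0,0,0,1],[0,0,0.05,0,0,0,1],[0,0,0,0,0,0,-1],[0,0,0,0,0,0,-1],[0,0,0,0,0,0,-1],[0,0,0,0,0,0,-1],[0,0,0,0,0,0,-1]]]' 30
python3 -m pendant '[[[0,0,0,0,0,0,-1],[0,0,0,0,0,0,-1],[0,0,-0.3,0,0,0,-1],[0,0,-0.5,0,0,0,-1],[0,0,-1,0,0,0,-1],[0,0,-1,0,0,0,-1],[0,0,-1,0,0,0,-1],[0,0,-1,0,0,0,-1]]]' 
python3 - <<'E'
from m import *
D=np.load('scene0.npz');P=D['P'];k=(P[...,0]>.34)&(P[...,0]<.62)&(P[...,1]>.42)&(P[...,1]<.48)&(P[...,2]>.14)&(P[...,2]<.165)
def bar(P,k):
    q=P[k];hi=q[q[:,2]>.150];a=np.polyfit(hi[:,0],hi[:,1],1);print(len(hi),'y at 0.4,0.516,0.55',np.polyval(a,[.4,.516,.55]).round(4),'ymin/max',np.percentile(q[:,1],[2,98]),'x',q[:,0].min(),q[:,0].max(),'ztop',np.percentile(q[:,2],95))
bar(P,k)
D=np.load('top0.npz');P=D['P'];k=(P[...,0]>.36)&(P[...,0]<.6)&(P[...,1]>.42)&(P[...,1]<.48)&(P[...,2]>.14)&(P[...,2]<.165);bar(P,k)
plan(480,447,345,-89)
E
```

```text
time_s: 8.15
tcp_pos: [0.5157, 0.229, 0.1579]
eef_rot: [-180.0, 0.0, -87.9]
contact_force: [0.2, 0.6, 0.2]
gripper_width: 0.0528
gripper_force: 0.0
time_s: 8.95
tcp_pos: [0.5154, 0.2288, 0.255]
eef_rot: [180.0, 0.0, -88.0]
contact_force: [-0.3, 0.2, -2.9]
gripper_width: 0.0259
gripper_force: 30.0
766 y at 0.4,0.516,0.55 [0.4473 0.4503 0.4512] ymin/max [0.44042442 0.45809981] x 0.34049552155885554 0.6159929538852695 ztop 0.1599048333046441
234 y at 0.4,0.516,0.55 [0.4455 0.4484 0.4492] ymin/max [0.4393059  0.45467944] x 0.36116627258065304 0.5988446450350557 ztop 0.1595268985951516
t 8.95 now [515.4 228.8 255. ] [ 1.800e+02  1.000e-02 -8.795e+01] turn 0.262 shift [-10.941   1.577  -4.5  ] F [-0.3  0.2 -2.9] w 25.9 30.0
```

```bash
python3 -m pendant '[[[0,0,-1,0,0,0,-1],[0,0,-1,0,0,0,-1],[0,0,-1,0,0,0,-1],[0,0,-1,0,0,0,-1],[-0.3,0.2,-0.5,0,0,0,-1],[-0.7,0.3,0,0,0,0,-1],[-1,0.4,0,0,0,0,-1],[-1,0.4,0,0,0,0,-1]]]' >/dev/null
python3 -m pendant '[[[-1,0.2,0,0,0,0.1,-1],[-0.6,0,0,0,0,0.1,-1],[-0.2,0,0,0,0,0,-1],[0,0,0,0,0,0,-1],[0,0,0,0,0,0,-1],[0,0,0,0,0,0,-1],[0,0,0,0,0,0,-1],[0,0,0,0,0,0,-1]]]'
python3 - <<'E'
from m import *
c=cap('wrist');P,f=c['P'],c['frame'];np.savez('w2.npz',f=f,P=P);cv2.imwrite('pics/w2.png',f)
k=(P[...,0]>.38)&(P[...,0]<.58)&(P[...,1]>.42)&(P[...,1]<.48)&(P[...,2]>.14)&(P[...,2]<.165)
q=P[k];t=q
a=np.polyfit(q[:,0],q[:,1],1);res=q[:,1]-np.polyval(a,q[:,0]);print(len(q),a,'y at .4 .48 .55',np.polyval(a,[.4,.48,.55]).round(4),np.percentile(res,[2,98]),np.percentile(q[:,2],[5,50,95]),q[:,0].min(),q[:,0].max())
comps(P,f,(.35,.6,.2,.6),.14,.165,50)
plan(480,447,345,-89)
E
```

```text
time_s: 10.55
tcp_pos: [0.4825, 0.3233, 0.3437]
eef_rot: [-180.0, 0.0, -88.8]
contact_force: [0.4, -1.1, -2.6]
gripper_width: 0.0258
gripper_force: 30.0Traceback (most recent call last):
  File "<stdin>", line 5, in <module>
    raise TypeError("expected non-empty vector for x")
TypeError: expected non-empty vector for x
```

View pics/w2.png

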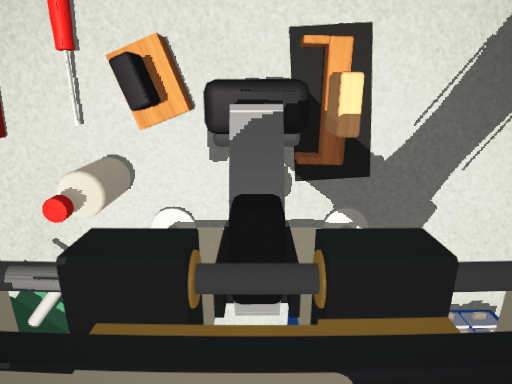

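The wrist view shows the held muffs square in the grip; the gripper hides the bar, so I use the two fixed cameras' figure of y ≈ 448.

```bash
python3 -m pendant '[[[-0.4,0,0,0,0,0,-1],[-1,0,0,0,0,0,-1],[-1,0,0,0,0,0,-1],[-1,0,0,0,0,0,-1],[-1,0,0,0,0,0,-1],[-1,0,0,0,0,0,-1],[-0.6,0,0,0,0,0,-1],[-0.25,0,0,0,0,0,-1]]]' >/dev/null
python3 -m pendant '[[[0,0,0,0,0,0,-1],[0,0,0,0,0,0,-1],[0,0,0.5,0,0,0,-1],[0,0,1,0,0,0,-1],[0,0,1,0,0,0,-1],[0,0,1,0,0,0,-1],[0,0,1,0,0,0,-1],[0,0,0.5,0,0,0,-1]]]'
python3 - <<'E'
from m import *
plan(481,448,190,-88.8)
for n in('scene','top'):
    c=cap(n);P,f=c['P'],c['frame'];print(n)
    comps(P,f,(.35,.62,.42,.48),.14,.165,15)
    if n=='scene':cv2.imwrite('pics/s2.png',f[230:384,300:512].repeat(3,0).repeat(3,1))
E
```

```text
time_s: 12.2
tcp_pos: [0.479, 0.4473, 0.2413]
eef_rot: [179.9, -0.1, -88.8]
contact_force: [-0.4, 0.7, -2.0]
gripper_width: 0.0258
gripper_force: 30.0
t 12.2 now [479.  447.3 241.3] [ 1.7989e+02 -1.1000e-01 -8.8800e+01] turn -0.0 shift [-0.033 -0.1    2.564] F [-0.4  0.7 -2. ] w 25.8 30.0
scene
 c [558.3 450.2] size [116.7  17.7] ang 2.4 z [156.4 160. ] n 375 bgr [ 97 107 109] px [364 324  44  35]
top
 c [559.2 448.5] size [107.7  15.8] ang 3.3 z [153.6 158.6] n 114 bgr [ 97 103 107] px [104 166   7  31]
 c [411.2 446.3] size [120.   18.3] ang 0.0 z [154.5 160.4] n 154 bgr [67 71 74] px [101 206   6  36]
```

View pics/s2.png

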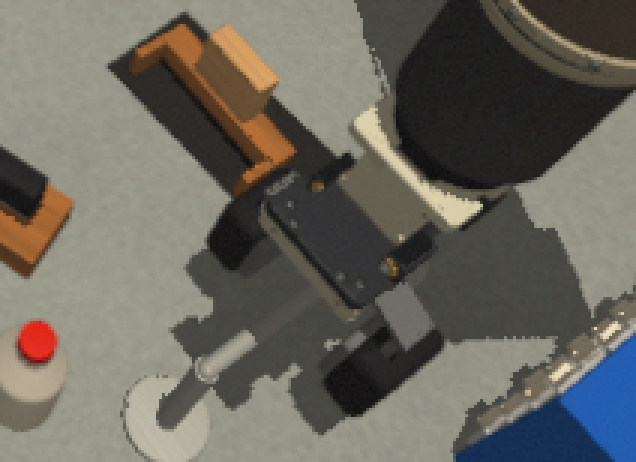

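The picture shows one cup on each side of the bar (at about (240,230) and (385,365) in the crop), so I lower it.

```bash
python3 -m pendant '[[[-0.035,0,0.5,0,0,0,-1],[0,0,0.5,0,0,0,-1],[0,0,0.5,0,0,0,-1],[0,0,0.4,0,0,0,-1],[0,0,0.2,0,0,0,-1],[0,0,0.1,0,0,0,-1],[0,0,0.1,0,0,0,-1],[0,0,0,0,0,0,-1]]]'
python3 -m pendant '[[[0,0,0.05,0,0,0,-1],[0,0,0.05,0,0,0,-1],[0,0,0.05,0,0,0,-1],[0,0,0,0,0,0,-1],[0,0,0,0,0,0,-1],[0,0,0,0,0,0,-1],[0,0,0,0,0,0,-1],[0,0,0,0,0,0,-1]]]'
```

```text
time_s: 13.1
tcp_pos: [0.4797, 0.4495, 0.1987]
eef_rot: [-180.0, 0.0, -88.7]
contact_force: [-0.8, -1.9, 3.1]
gripper_width: 0.0258
gripper_force: 30.0
time_s: 13.9
tcp_pos: [0.4797, 0.4495, 0.1984]
eef_rot: [-179.9, 0.1, -88.7]
contact_force: [-9.4, -4.6, 17.7]
gripper_width: 0.026
gripper_force: 30.0
```

```bash
python3 -m pendant '[[[0,0,-0.1,0,0,0,-1],[0,0,-0.15,0,0,0,-1],[0,0,0,0,0,0,-1],[0,0,0,0,0,0,-1],[0,0,0,0,0,0,-1],[0,0,0,0,0,0,-1],[0,0,0,0,0,0,-1],[0,0,0,0,0,0,-1]]]'
python3 - <<'E'
from m import *
for n in('scene','top'):
    D=np.load(n+'0.npz');P=D['P']
    k=(P[...,1]>.48)&(P[...,1]<.62)&(P[...,0]>.2)&(P[...,0]<.6)&(P[...,2]>.03);q=P[k]
    print(n,len(q),'x',np.percentile(q[:,0],[1,99]),'y',np.percentile(q[:,1],[0.5,1,5]))
    for z in range(30,200,20):
        s=q[(q[:,2]>z/1e3)&(q[:,2]<z/1e3+.02)]
        if len(s)>5: print(z,len(s),'ymin',np.percentile(s[:,1],3).round(3),'xmax',np.percentile(s[:,0],98).round(3))
    c=cap(n);P,f=c['P'],c['frame'];print(n,'now')
    k=(P[...,1]>.35)&(P[...,1]<.55)&(P[...,0]>.44)&(P[...,0]<.52)&(P[...,2]>.02)&(f.max(-1)<90)
    q=P[k]
    for z in range(20,170,15):
        s=q[(q[:,2]>z/1e3)&(q[:,2]<z/1e3+.015)]
        if len(s)>5: print(z,len(s),'y',np.percentile(s[:,1],[3,97]).round(3))
    cv2.imwrite(f'pics/{n}3.png',(f[230:384,300:512] if n=='scene' else f[130:284,40:252]).repeat(3,0).repeat(3,1))
E
```

```text
time_s: 14.7
tcp_pos: [0.4795, 0.4494, 0.1994]
eef_rot: [180.0, -0.0, -88.7]
contact_force: [-0.3, 0.4, -1.9]
gripper_width: 0.0259
gripper_force: 30.0
scene 1403 x [0.27319656 0.42739219] y [0.58356959 0.58382906 0.58533993]
30 62 ymin 0.585 xmax 0.426
50 134 ymin 0.584 xmax 0.426
70 82 ymin 0.588 xmax 0.427
90 169 ymin 0.584 xmax 0.427
110 111 ymin 0.59 xmax 0.428
130 179 ymin 0.584 xmax 0.427
150 208 ymin 0.591 xmax 0.427
170 458 ymin 0.595 xmax 0.426
scene now
35 55 y [0.372 0.53 ]
50 112 y [0.375 0.531]
65 114 y [0.373 0.532]
80 110 y [0.374 0.532]
95 241 y [0.368 0.533]
110 420 y [0.37  0.531]
125 20 y [0.386 0.517]
140 71 y [0.382 0.52 ]
155 10 y [0.478 0.489]
top 1783 x [0.20170407 0.42161348] y [0.5824045  0.58298656 0.58601394]
30 151 ymin 0.587 xmax 0.418
50 146 ymin 0.584 xmax 0.419
70 163 ymin 0.586 xmax 0.418
90 165 ymin 0.583 xmax 0.419
110 172 ymin 0.588 xmax 0.42
130 186 ymin 0.584 xmax 0.42
150 245 ymin 0.588 xmax 0.414
170 555 ymin 0.593 xmax 0.421
top now
35 16 y [0.365 0.51 ]
50 34 y [0.364 0.493]
65 29 y [0.364 0.505]
80 36 y [0.364 0.5  ]
95 103 y [0.366 0.518]
110 93 y [0.367 0.399]
125 12 y [0.384 0.391]
140 83 y [0.386 0.446]
155 63 y [0.407 0.445]
```

View pics/scene3.png

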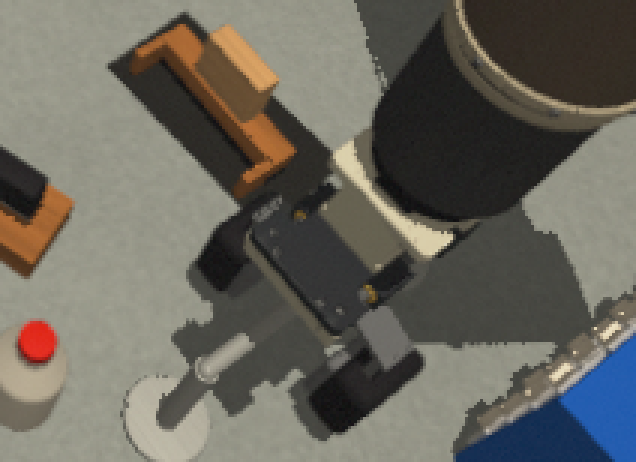

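No obstruction visible, cups centred at y≈449.5. I'll probe downward again in small steps.

```bash
python3 -m pendant '[[[0,0,0.05,0,0,0,-1],[0,0,0,0,0,0,-1],[0,0,0,0,0,0,-1],[0,0,0,0,0,0,-1],[0,0,0,0,0,0,-1],[0,0,0,0,0,0,-1],[0,0,0,0,0,0,-1],[0,0,0,0,0,0,-1]]]'
python3 -m pendant '[[[0,0,0.05,0,0,0,-1],[0,0,0,0,0,0,-1],[0,0,0,0,0,0,-1],[0,0,0,0,0,0,-1],[0,0,0,0,0,0,-1],[0,0,0,0,0,0,-1],[0,0,0,0,0,0,-1],[0,0,0,0,0,0,-1]]]'
python3 -c "
from h import *
s=r.get_state();print(s['joints'].round(2),s['moment'],s['joint_torque'].round(2))
c=cap('wrist');cv2.imwrite('pics/w4.png',c['frame'])"
```

```text
time_s: 15.6
tcp_pos: [0.4797, 0.4495, 0.1987]
eef_rot: [-180.0, 0.0, -88.8]
contact_force: [0.5, -0.3, 0.0]
gripper_width: 0.0258
gripper_force: 30.0
time_s: 16.4
tcp_pos: [0.4796, 0.4495, 0.1986]
eef_rot: [-180.0, 0.0, -88.7]
contact_force: [-1.7, -1.1, 4.8]
gripper_width: 0.0257
gripper_force: 30.0
[ 6.012e+01  2.078e+01 -5.700e+00  2.000e-02 -6.347e+01 -5.886e+01] [-0.35639185  0.97010386 -0.01721065] [ -0.48 -53.82  26.79   6.38   0.71   0.  ]
```

View pics/w4.png

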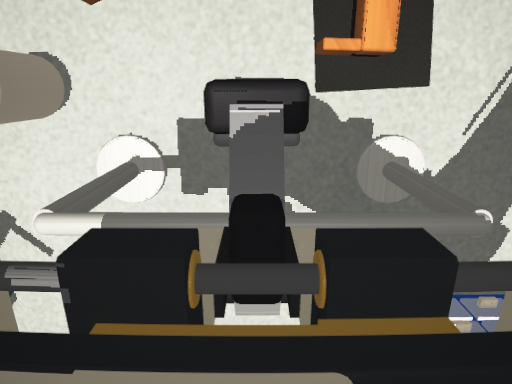

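```bash
python3 - <<'E'
from h import *
c=cap('wrist');P,f=c['P'],c['frame']
for u in(60,80,130,150,350,380,440,460):
    print(u,[tuple((P[v,u]*1e3).round(0).astype(int)) for v in range(208,234,3)])
q=P[85:125,215:300].reshape(-1,3);print('near cup',q[:,1].min(),np.percentile(q,[2,50,98],axis=0).round(3))
for v in range(100,300,15):print(v,(P[v,257]*1e3).round(1))
E
```

```text
60 [(np.int64(601), np.int64(446), np.int64(142)), (np.int64(600), np.int64(446), np.int64(145)), (np.int64(597), np.int64(446), np.int64(150)), (np.int64(595), np.int64(447), np.int64(154)), (np.int64(594), np.int64(448), np.int64(156)), (np.int64(594), np.int64(450), np.int64(157)), (np.int64(593), np.int64(451), np.int64(158)), (np.int64(594), np.int64(453), np.int64(157)), (np.int64(594), np.int64(455), np.int64(158))]
80 [(np.int64(597), np.int64(451), np.int64(127)), (np.int64(597), np.int64(453), np.int64(127)), (np.int64(584), np.int64(446), np.int64(152)), (np.int64(583), np.int64(447), np.int64(154)), (np.int64(582), np.int64(448), np.int64(155)), (np.int64(581), np.int64(449), np.int64(158)), (np.int64(582), np.int64(451), np.int64(157)), (np.int64(582), np.int64(453), np.int64(158)), (np.int64(582), np.int64(455), np.int64(157))]
130 [(np.int64(613), np.int64(496), np.int64(0)), (np.int64(613), np.int64(499), np.int64(1)), (np.int64(554), np.int64(444), np.int64(152)), (np.int64(553), np.int64(446), np.int64(154)), (np.int64(553), np.int64(447), np.int64(155)), (np.int64(
[... 2034 characters left out ...]
360), np.int64(442), np.int64(153)), (np.int64(362), np.int64(443), np.int64(156)), (np.int64(363), np.int64(444), np.int64(157)), (np.int64(363), np.int64(446), np.int64(158)), (np.int64(363), np.int64(447), np.int64(159)), (np.int64(361), np.int64(450), np.int64(157))]
near cup 0.37000189418589435 [[0.455 0.371 0.111]
 [0.481 0.382 0.113]
 [0.507 0.394 0.146]]
100 [481.2 380.  111.2]
115 [481.1 387.3 145.1]
130 [480.9 395.3 147.7]
145 [480.7 403.  151.2]
160 [480.5 410.8 153.9]
175 [480.4 418.3 157.9]
190 [480.2 426.2 159.7]
205 [480.3 425.3 187.6]
220 [480.2 430.  194.4]
235 [480.  436.9 195.1]
250 [479.8 444.2 195.5]
265 [480.5 419.  255.1]
280 [480.5 420.6 259.9]
295 [479.3 467.7 195.7]
```

Pad top measures 195 mm, so the muffs slid ~8 mm in the grip and the crown now rests on the bar (125+32). Release.

```bash
python3 -m pendant '[[[0,0,-0.05,0,0,0,-1],[0,0,0,0,0,0,-0.2],[0,0,0,0,0,0,0],[0,0,0,0,0,0,0.2],[0,0,0,0,0,0,0.4],[0,0,0,0,0,0,0.4],[0,0,0,0,0,0,0.4],[0,0,0,0,0,0,0.4]]]'
python3 -m pendant '[[[0,0,-0.2,0,0,0,0.4],[0,0,-0.5,0,0,0,0.4],[0,0,-1,0,0,0,0.4],[0,0,-1,0,0,0,0.4],[0,0,-1,0,0,0,1],[0,0,-1,0,0,0,1],[0,0,-1,0,0,0,1],[0,0,-1,0,0,0,1]]]'
python3 - <<'E'
from m import *
c=cap('wrist');P,f=c['P'],c['frame']
comps(P,f,(.42,.54,.36,.54),.18,.21);comps(P,f,(.42,.54,.33,.56),.09,.21)
plan(621.9,239.5,260,-67.5)
E
```

```text
time_s: 17.3
tcp_pos: [0.4796, 0.4494, 0.1985]
eef_rot: [180.0, -0.0, -88.7]
contact_force: [0.1, 0.3, 0.0]
gripper_width: 0.0609
gripper_force: 0.0
time_s: 18.1
tcp_pos: [0.4796, 0.4493, 0.3346]
eef_rot: [-180.0, 0.0, -88.7]
contact_force: [0.8, -0.2, 0.2]
gripper_width: 0.0857
gripper_force: 0.0
 c [479.6 449.3] size [25.6 48.7] ang 0.6 z [194.6 196.4] n 1700 bgr [12 11 12] px [242 152  31  58]
 c [480.  448.2] size [119.9 165.2] ang 0.5 z [151.  195.8] n 8503 bgr [49 49 50] px [194  83 126 151]
t 18.15 now [480.6 450.  338.6] [-179.74    0.24  -88.73] turn -5.307 shift [12.426 -2.5    3.93 ] F [1.  0.5 4.5] w 86.8 0.0
```

```bash
python3 -m pendant '[[[0.97,-0.62,0,0,0,-0.5,1],[0.97,-0.62,0,0,0,-0.5,1],[0.97,-0.62,0,0,0,-0.5,1],[0.97,-0.62,0,0,0,-0.5,1],[0.97,-0.62,0,0,0,-0.5,1],[0.97,-0.62,0,0,0,-0.5,1],[0.97,-0.62,0,0,0,-0.5,1],[0.97,-0.62,0,0,0,-0.5,1]]]' >/dev/null
python3 -m pendant '[[[0.9,-0.4,0,0,0,-0.5,1],[0.6,-0.2,0.5,0,0,-0.5,1],[0,0,0.8,0,0,-0.33,1],[0,0,0.8,0,0,0,1],[0,0,0.5,0,0,0,1],[0,0,0,0,0,0,1],[0,0,0,0,0,0,1],[0,0,0,0,0,0,1]]]'
python3 - <<'E'
from m import *
c=cap('wrist');P,f=c['P'],c['frame'];cv2.imwrite('pics/w5.png',f)
comps(P,f,(.57,.68,.18,.3),.09,.12);comps(P,f,(.55,.7,.16,.32),.03,.05,100)
plan(621.9,239.5,120,-67.5)
E
```

```text
time_s: 19.75
tcp_pos: [0.6207, 0.286, 0.2818]
eef_rot: [-179.9, 0.0, -67.4]
contact_force: [-0.6, -0.2, 1.0]
gripper_width: 0.0875
gripper_force: 0.0
 c [621.8 239.7] size [26.  59.3] ang 22.8 z [104.  105.7] n 1800 bgr [19 18 20] px [261  94  29  65]
 c [621.9 239.8] size [70.5 99.5] ang 22.0 z [40.4 42.1] n 3940 bgr [ 37  73 127] px [240  74  66  92]
t 19.8 now [620.6 286.  281.8] [-1.7991e+02  2.0000e-02 -6.7420e+01] turn 0.021 shift [2.17  0.831 8.088] F [-0.1  0.8  0.7] w 87.6 0.0
```

```bash
python3 -m pendant '[[[1,0.4,0,0,0,0.02,1],[1,0.43,0,0,0,0,1],[0.17,0,0.5,0,0,0,1],[0,0,1,0,0,0,1],[0,0,1,0,0,0,1],[0,0,1,0,0,0,1],[0,0,1,0,0,0,1],[0,0,1,0,0,0,1]]]' >/dev/null
python3 -c "
from h import *
plan(621.8,239.7,91,-67.5)"
python3 -m pendant '[[[0,0,1,0,0,0,1],[0,0,1,0,0,0,1],[0,0,1,0,0,0,1],[0,0,0.6,0,0,0,1],[0,0,0.3,0,0,0,1],[0,0,0.1,0,0,0,1],[0,0,0,0,0,0,1],[0,0,0,0,0,0,1]]]'
python3 -c "
from h import *
plan(621.8,239.7,91,-67.5)"
```

```text
t 20.6 now [621.6 238.2 169.8] [-1.7998e+02  1.0000e-02 -6.7560e+01] turn -0.014 shift [-0.068 -0.037  3.942] F [ 0.9 -0.4 -0.2] w 87.6 0.0
time_s: 21.4
tcp_pos: [0.6221, 0.2395, 0.0915]
eef_rot: [-179.9, 0.0, -67.5]
contact_force: [0.6, 0.6, 0.4]
gripper_width: 0.0878
gripper_force: 0.0
t 21.4 now [622.1 239.5  91.5] [-1.7992e+02  1.0000e-02 -6.7500e+01] turn -0.0 shift [-0.016  0.01   0.027] F [0.6 0.6 0.4] w 87.8 0.0
```

Aligned; close firmly and let the grip settle, then lift.

```bash
python3 -m pendant '[[[0,0,0,0,0,0,-1],[0,0,0,0,0,0,-1],[0,0,0,0,0,0,-1],[0,0,0,0,0,0,-1],[0,0,0,0,0,0,-1],[0,0,0,0,0,0,-1],[0,0,0,0,0,0,-1],[0,0,0,0,0,0,-1]]]' 55
python3 -m pendant '[[[0,0,-0.1,0,0,0,-1],[0,0,-0.3,0,0,0,-1],[0,0,-0.5,0,0,0,-1],[0,0,-0.8,0,0,0,-1],[0,0,-1,0,0,0,-1],[0,0,-1,0,0,0,-1],[0,0,-1,0,0,0,-1],[0,0,-1,0,0,0,-1]]]'
python3 -m pendant '[[[0,0,-1,0,0,0,-1],[0,0,-1,0,0,0,-1],[0,0,-0.5,0,0,0,-1],[0,0,0,0,0,0,-1],[0,0,0,0,0,0,-1],[0,0,0,0,0,0,-1],[0,0,0,0,0,0,-1],[0,0,0,0,0,0,-1]]]'
python3 - <<'E'
from m import *
c=cap('wrist');P,f=c['P'],c['frame']
s=r.get_state()['tcp_pos'];
comps(P,f,(.55,.7,.17,.3),s[2]+.005,s[2]+.035,50)
plan(323.5,-341.7,240,-72.8)
E
```

```text
time_s: 22.2
tcp_pos: [0.6216, 0.2392, 0.0905]
eef_rot: [180.0, -0.0, -67.5]
contact_force: [0.2, 0.2, 0.2]
gripper_width: 0.029
gripper_force: 0.0
time_s: 23.0
tcp_pos: [0.6216, 0.2392, 0.2064]
eef_rot: [-180.0, 0.0, -67.5]
contact_force: [-0.2, 0.2, -3.0]
gripper_width: 0.0255
gripper_force: 55.0
time_s: 23.8
tcp_pos: [0.6214, 0.2391, 0.2537]
eef_rot: [179.9, -0.0, -67.5]
contact_force: [0.2, -1.3, -2.2]
gripper_width: 0.0257
gripper_force: 55.0
 c [628.6 223. ] size [49.  23.7] ang 22.3 z [266.7 270.4] n 4235 bgr [26 26 27] px [199 207 116  57]
 c [618.7 247.2] size [34.  30.8] ang 22.1 z [267.2 286.9] n 2671 bgr [26 28 29] px [208 294  98  31]
t 23.85 now [621.5 239.1 253.9] [ 1.7994e+02 -1.0000e-02 -6.7510e+01] turn 1.322 shift [23.336 22.822  0.695] F [-0.1 -0.3 -1.2] w 26.0 55.0
```

```bash
python3 -m pendant '[[[0,0,0,0,0,0.66,-1],[0,0,0,0,0,0.66,-1],[0.5,0.5,0,0,0,0,-1],[0.9,1,0,0,0,0,-1],[0.9,1,0,0,0,0,-1],[0.9,1,0,0,0,0,-1],[0.9,1,0,0,0,0,-1],[0.9,1,0,0,0,0,-1]]]' >/dev/null
python3 -m pendant '[[[0.9,1,0,0,0,0,-1],[0.9,1,0,0,0,0,-1],[0.9,1,0,0,0,0,-1],[0.9,1,0,0,0,0,-1],[0.9,1,0,0,0,0,-1],[0.9,1,0,0,0,0,-1],[0.9,1,0,0,0,0,-1],[0.9,1,0,0,0,0,-1]]]' >/dev/null
python3 -m pendant '[[[0.9,1,0,0,0,0,-1],[0.9,1,0,0,0,0,-1],[0.9,1,0,0,0,0,-1],[0.9,1,0,0,0,0,-1],[0.9,1,0,0,0,0,-1],[0.9,1,0,0,0,0,-1],[0.9,1,0,0,0,0,-1],[0.9,1,0,0,0,0,-1]]]' >/dev/null
python3 -m pendant '[[[0.5,1,0,0,0,0,-1],[0,0.3,0,0,0,0,-1],[0,0,0,0,0,0,-1],[0,0,0,0,0,0,-1],[0,0,0,0,0,0,-1],[0,0,0,0,0,0,-1],[0,0,0,0,0,0,-1],[0,0,0,0,0,0,-1]]]' >/dev/null
python3 - <<'E'
from m import *
plan(323.5,-341.7,240,-72.8)
c=cap('wrist');P,f=c['P'],c['frame'];cv2.imwrite('pics/w6.png',f);np.savez('w6.npz',P=P,f=f)
comps(P,f,(.24,.42,-.45,-.24),.058,.072,100);comps(P,f,(.24,.42,-.45,-.24),.0,.05,20)
plan(323.5,-341.7,240,-72.8)
E
```

```text
t 27.05 now [ 304.1 -275.7  254.5] [ 1.800e+02  1.000e-02 -7.275e+01] turn 0.012 shift [3.441 0.048 0.726] F [-0.2 -0.2 -2.3] w 25.7 55.0
 c [ 320.6 -342.6] size [70.6 99.9] ang 20.6 z [65.4 67. ] n 7555 bgr [30 52 95] px [219  40  81 114]
 c [ 330.  -345.1] size [209.8 180. ] ang 90.0 z [ 0.9 23.1] n 12009 bgr [148 158 157] px [166   0 196 200]
 c [ 320.5 -342.8] size [10.1 57. ] ang 20.7 z [ 9.7 47.3] n 609 bgr [23 41 75] px [254  68  14  60]
 c [ 409.7 -288.8] size [ 9.1 25.9] ang 60.8 z [0.6 1.6] n 82 bgr [172 184 182] px [164 110  18  19]
 c [ 359.9 -307.7] size [15.5 11.6] ang 30.8 z [0.7 2.1] n 76 bgr [153 164 163] px [211 111  15  13]
 c [ 390.7 -291.8] size [13.1 17.2] ang 72.7 z [0.6 1.6] n 89 bgr [155 165 164] px [182 114  16  15]
 c [ 417.  -277.6] size [8.1 8. ] ang 55.3 z [0.6 1.4] n 26 bgr [168 180 178] px [161 123   8   8]
 c [ 382.9 -275.6] size [16.1 21.1] ang 82.5 z [0.5 1.9] n 116 bgr [140 150 149] px [181 128  21  16]
 c [ 408.9 -270.6] size [ 5.9 12.8] ang 57.3 z [0.7 1.9] n 33 bgr [168 180 178] px [164 130   9  11]
 c [ 333.4 -269.6] size [82.  33.8] ang 13.2 z
[... 972 characters left out ...]
.8 8.5] ang 2.3 z [0.5 1.7] n 32 bgr [172 183 181] px [180 159   8   8]
 c [ 375.2 -246.4] size [8.6 8.9] ang 15.2 z [0.7 1.7] n 38 bgr [160 171 169] px [188 160   8   8]
 c [ 327.3 -247.3] size [32.9 14.6] ang 2.1 z [0.6 1.6] n 128 bgr [70 74 73] px [218 166  26  17]
 c [ 335.4 -241.8] size [ 6.6 18.1] ang 67.2 z [0.5 1.2] n 43 bgr [73 78 76] px [217 170  14  11]
 c [ 307.2 -247.6] size [ 9.6 17.3] ang 16.9 z [0.6 1.7] n 65 bgr [69 74 73] px [243 172   9  15]
 c [ 242.7 -264.9] size [ 5.2 12. ] ang 3.2 z [0.8 2.4] n 28 bgr [70 74 73] px [301 177   6  10]
t 27.1 now [ 304.  -275.7  254.5] [ 1.7999e+02  1.0000e-02 -7.2760e+01] turn 0.01 shift [3.44  0.043 0.724] F [-0.3 -0.2 -1.9] w 25.4 55.0
```

View pics/w6.png

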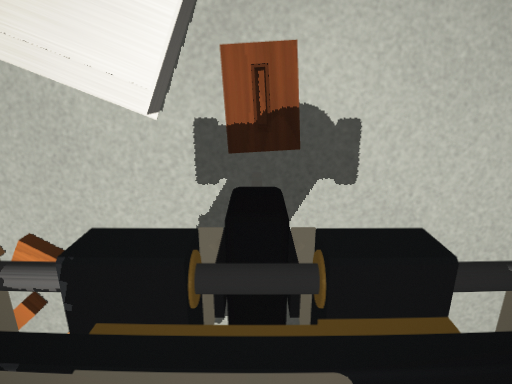

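Wrist view shows the slot clearly at (261,90): centre (320.5, −342.7), yaw 20.65°. Move above it and re-measure.

```bash
python3 -c "
from h import *
plan(320.5,-342.7,165,-69.35)"
python3 -m pendant '[[[0,0,0,0,0,-0.45,-1],[0,0,0,0,0,-0.4,-1],[0.9,0,0,0,0,0,-1],[0.9,0,0,0,0,0,-1],[0.9,0,0,0,0,0,-1],[0.4,0,0,0,0,0,-1],[0.2,0.1,0,0,0,0,-1],[0,0,0,0,0,0,-1]]]' >/dev/null
python3 -c "
from h import *
plan(320.5,-342.7,165,-69.35)"
```

```text
t 27.1 now [ 304.  -275.7  254.5] [ 1.7999e+02  1.0000e-02 -7.2760e+01] turn -0.852 shift [3.425 0.408 4.474] F [-0.3 -0.2 -1.9] w 25.4 55.0
t 27.9 now [ 324.8 -338.4  254.3] [ 1.7997e+02  3.0000e-02 -6.9420e+01] turn -0.017 shift [0.124 0.278 4.464] F [-0.6  1.  -1.8] w 26.1 55.0
```

```bash
python3 -m pendant '[[[0.12,0.28,0,0,0,-0.02,-1],[0,0,0.8,0,0,0,-1],[0,0,1,0,0,0,-1],[0,0,1,0,0,0,-1],[0,0,1,0,0,0,-1],[0,0,0.6,0,0,0,-1],[0,0,0,0,0,0,-1],[0,0,0,0,0,0,-1]]]' >/dev/null
python3 - <<'E'
from m import *
plan(320.5,-342.7,165,-69.35)
c=cap('wrist');P,f=c['P'],c['frame'];cv2.imwrite('pics/w7.png',f);np.savez('w7.npz',P=P,f=f)
comps(P,f,(.24,.42,-.45,-.24),.06,.070,100)
k=(P[...,0]>.3)&(P[...,0]<.345)&(P[...,1]<-.31)&(P[...,1]>-.39)&(P[...,2]<.058)
p=P[k];print(len(p),cv2.minAreaRect((p[:,:2]*1e3).astype(np.float32)) if len(p) else '')
print([ (P[v,257]*1e3).round(1).tolist() for v in range(60,230,12)])
E
```

```text
t 28.7 now [ 321.  -342.8  167.2] [-1.7999e+02 -4.0000e-02 -6.9280e+01] turn 0.017 shift [-0.012  0.022  0.111] F [-0.1  0.3 -1.4] w 25.8 55.0
 c [ 324.9 -353.9] size [70.3 76.3] ang 20.6 z [65.3 66.6] n 6780 bgr [17 28 49] px [208 128 100 102]
299 ((329.03607177734375, -363.3179016113281), (10.869735717773438, 59.385719299316406), 23.141292572021484)
[[356.5, -437.4, 0.7], [353.0, -428.2, 1.5], [349.5, -419.0, 0.5], [346.0, -409.6, 1.4], [342.3, -400.0, 0.3], [338.7, -390.3, 0.7], [337.7, -387.1, 64.5], [334.7, -379.2, 64.9], [331.5, -370.9, 63.6], [323.9, -351.3, 8.9], [329.5, -365.3, 109.3], [331.4, -369.8, 150.7], [331.5, -370.1, 169.2], [331.0, -368.6, 179.4], [329.4, -364.3, 180.5]]
```

View pics/w7.png

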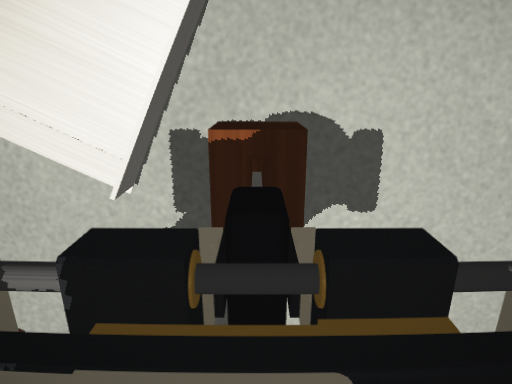

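The blade at (257,178) is in line with the slot on the block. Insert slowly.

```bash
python3 -m pendant '[[[0,0.02,0.5,0,0,0.02,-1],[0,0,0.3,0,0,0,-1],[0,0,0.2,0,0,0,-1],[0,0,0.2,0,0,0,-1],[0,0,0.2,0,0,0,-1],[0,0,0.2,0,0,0,-1],[0,0,0.2,0,0,0,-1],[0,0,0.2,0,0,0,-1]]]'
python3 -m pendant '[[[0,0,0.2,0,0,0,-1],[0,0,0.2,0,0,0,-1],[0,0,0.2,0,0,0,-1],[0,0,0.2,0,0,0,-1],[0,0,0.2,0,0,0,-1],[0,0,0.1,0,0,0,-1],[0,0,0,0,0,0,-1],[0,0,0,0,0,0,-1]]]'
```

```text
time_s: 29.55
tcp_pos: [0.3204, -0.3428, 0.1263]
eef_rot: [-180.0, -0.0, -69.4]
contact_force: [-0.4, -0.1, -1.6]
gripper_width: 0.0258
gripper_force: 55.0
time_s: 30.35
tcp_pos: [0.3204, -0.3428, 0.1046]
eef_rot: [180.0, -0.0, -69.4]
contact_force: [0.7, -0.6, -1.9]
gripper_width: 0.0256
gripper_force: 55.0
```

```bash
python3 -m pendant '[[[0,0,0.1,0,0,0,-1],[0,0,0.1,0,0,0,-1],[0,0,0.1,0,0,0,-1],[0,0,0.05,0,0,0,-1],[0,0,0.05,0,0,0,-1],[0,0,0,0,0,0,-1],[0,0,0,0,0,0,-1],[0,0,0,0,0,0,-1]]]'
python3 -m pendant '[[[0,0,0.05,0,0,0,-1],[0,0,0.05,0,0,0,-1],[0,0,0,0,0,0,-1],[0,0,0,0,0,0,-1],[0,0,0,0,0,0,-1],[0,0,0,0,0,0,-1],[0,0,0,0,0,0,-1],[0,0,0,0,0,0,-1]]]'
```

```text
time_s: 31.15
tcp_pos: [0.3204, -0.3428, 0.0966]
eef_rot: [-180.0, -0.0, -69.4]
contact_force: [0.5, 0.6, -0.9]
gripper_width: 0.0256
gripper_force: 55.0
time_s: 31.95
tcp_pos: [0.3206, -0.3428, 0.0958]
eef_rot: [-180.0, -0.0, -69.4]
contact_force: [-3.0, 6.2, 15.3]
gripper_width: 0.0257
gripper_force: 55.0
```

```bash
python3 -m pendant '[[[0,0,-0.05,0,0,0,-1],[0,0,0,0,0,0,0],[0,0,0,0,0,0,0.4],[0,0,0,0,0,0,0.6],[0,0,0,0,0,0,0.6],[0,0,0,0,0,0,0.6],[0,0,0,0,0,0,0.6],[0,0,0,0,0,0,0.6]]]'
python3 -m pendant '[[[0,0,-0.3,0,0,0,0.6],[0,0,-0.8,0,0,0,0.6],[0,0,-1,0,0,0,0.6],[0,0,-1,0,0,0,0.6],[0,0,-1,0,0,0,1],[0,0,-1,0,0,0,1],[0,0,-1,0,0,0,1],[0,0,-1,0,0,0,1]]]'
python3 -m pendant '[[[0,0,0,0,0,1,1],[0,0,0,0,0,1,1],[0,0,0,0,0,1,1],[0,0,0,0,0,1,1],[0,0,0,0,0,1,1],[-0.5,-1,0,0,0,0,1],[-0.7,-1,0,0,0,0,1],[-0.7,-1,0,0,0,0,1]]]'
python3 - <<'E'
from m import *
c=cap('top');P,f=c['P'],c['frame']
comps(P,f,(.24,.42,-.45,-.24),.09,.13,15)
plan(384.5,259.5,255,-89.6)
E
```

```text
time_s: 32.75
tcp_pos: [0.3204, -0.3427, 0.0955]
eef_rot: [180.0, 0.0, -69.4]
contact_force: [0.2, 0.6, 0.1]
gripper_width: 0.0697
gripper_force: 0.0
time_s: 33.55
tcp_pos: [0.3202, -0.3427, 0.239]
eef_rot: [-180.0, -0.0, -69.4]
contact_force: [0.9, -0.9, -0.0]
gripper_width: 0.0874
gripper_force: 0.0
time_s: 34.35
tcp_pos: [0.3804, -0.3037, 0.2381]
eef_rot: [-180.0, -0.0, -89.4]
contact_force: [0.1, -0.0, 0.2]
gripper_width: 0.0878
gripper_force: 0.0
t 34.4 now [ 382.9 -302.7  238.1] [-1.7992e+02 -2.0000e-02 -8.9380e+01] turn 0.056 shift [-28.108  -0.277  -0.844] F [2.7 1.3 0.9] w 87.4 0.0
```

```bash
python3 -m pendant '[[[-1,-0.7,0,0,0,0,1],[-1,-0.7,0,0,0,0,1],[-1,-0.7,0,0,0,0,1],[-1,-0.7,0,0,0,0,1],[-1,-0.7,0,0,0,0,1],[-1,-0.7,0,0,0,0,1],[-1,-0.5,0,0,0,0,1],[-1,-0.5,0,0,0,0,1]]]' >/dev/null
python3 -m pendant '[[[-1,0,0,0,0,0,1],[-1,0,0,0,0,0,1],[-1,0,0,0,0,0,1],[-1,0,0,0,0,0,1],[-1,0,0,0,0,0,1],[-1,0,0,0,0,0,1],[-1,0,0,0,0,0,1],[-1,0,0,0,0,0,1]]]' >/dev/null
python3 -m pendant '[[[-1,0.4,0,0,0,0,1],[-1,0.5,0,0,0,0,1],[-1,0.5,0,0,0,0,1],[-1,0.5,0,0,0,0,1],[-1,0.5,0,0,0,0,1],[-1,0.5,0,0,0,0,1],[-1,0.5,0,0,0,0,1],[-1,0.5,0,0,0,0,1]]]' >/dev/null
python3 - <<'E'
from m import *
plan(384.5,259.5,255,-89.6)
for n in('top','scene'):
    c=cap(n);P,f=c['P'],c['frame'];print(n)
    comps(P,f,(.24,.42,-.45,-.24),.09,.13,15)
    comps(P,f,(.4,.72,-.25,.12),.014,.04,40)
E
```

```text
t 36.8 now [400.3 176.8 238.1] [-1.7997e+02  3.0000e-02 -8.9380e+01] turn 0.054 shift [-4.139  0.762 -0.845] F [-0.4  0.6  0.1] w 87.5 0.0
top
 c [ 320.7 -342.1] size [26.4 58.7] ang 20.0 z [107.4 113.7] n 128 bgr [37 39 46] px [325 246  18  12]
 c [617.8 -64.3] size [31.9 63.8] ang 50.4 z [22.6 30.2] n 144 bgr [112 160 210] px [246 165  17  18]
 c [611.3  17.9] size [60.4 43.9] ang 66.2 z [24.8 30.8] n 139 bgr [109 155 204] px [225 167  17  15]
 c [545.   22.2] size [61.5 24. ] ang 58.0 z [26.7 33.2] n 111 bgr [ 66 100 152] px [223 185  17  14]
 c [530.5 -71.3] size [36. 56.] ang 77.3 z [21.  28.6] n 142 bgr [ 67 104 161] px [250 188  13  17]
 c [443.9  15. ] size [50.2 39.7] ang 49.0 z [25.  30.7] n 151 bgr [116 164 214] px [224 211  18  17]
scene
 c [ 322.7 -339.6] size [27.3 62.3] ang 22.7 z [107.8 113.6] n 141 bgr [40 41 43] px [272 111  17  14]
 c [531.6 -71.7] size [38.3 57.5] ang 76.9 z [23.1 27.6] n 190 bgr [ 57 103 161] px [259 199  21  15]
 c [445.6  14.6] size [53.4 39.7] ang 48.0 z [27.3 31.5] n 194 bgr [102 159 207] px [300 205  14  17]
 c [618.5 -64.8] size [35.2 62.5] ang 49.2 z [25.2 29. ] n 215 bgr [100 157 202] px [236 212  22  14]
 c [547.9  21.4] size [62.  21.9] ang 57.4 z [29.4 32.7] n 153 bgr [ 57 102 158] px [277 219   8  20]
 c [613.   18.2] size [62.3 44.2] ang 68.3 z [26.9 30.6] n 211 bgr [102 158 205] px [253 228  17  20]
```

```bash
python3 -m pendant '[[[-1,0.2,0,0,0,0.05,1],[-1,0.2,0,0,0,0,1],[-1,0.2,0,0,0,0,1],[-0.8,0.1,0,0,0,0,1],[-0.3,0.08,0,0,0,0,1],[0,0,0.8,0,0,0,1],[0,0,0.8,0,0,0,1],[0,0,0.8,0,0,0,1]]]' >/dev/null
python3 - <<'E'
from m import *
plan(384,259,92,-89.7)
c=cap('wrist');P,f=c['P'],c['frame'];
print([ (P[v,257]*1e3).round(0).tolist() for v in range(150,320,12)])
comps(P,f,(.34,.45,.15,.36),.1,.115,30);comps(P,f,(.34,.45,.15,.36),.035,.055,30)
E
```

```text
t 37.7 now [384.7 257.7 189.1] [-1.800e+02  1.000e-02 -8.959e+01] turn 0.028 shift [-0.066  0.033  4.857] F [ 0.1 -0.4  0.2] w 87.6 0.0
[[385.0, 225.0, 75.0], [385.0, 228.0, 108.0], [385.0, 235.0, 109.0], [385.0, 244.0, 109.0], [385.0, 252.0, 110.0], [385.0, 261.0, 109.0], [384.0, 269.0, 110.0], [384.0, 278.0, 109.0], [384.0, 287.0, 109.0], [384.0, 332.0, 42.0], [385.0, 227.0, 249.0], [385.0, 229.0, 251.0], [383.0, 399.0, -0.0], [383.0, 415.0, -1.0], [383.0, 431.0, -1.0]]
 c [383.3 259.5] size [26.1 69. ] ang 0.2 z [109.  110.4] n 3614 bgr [ 56  88 122] px [240 156  39  99]
 c [398.5 207.5] size [60.6 53.4] ang 0.3 z [44.  46.1] n 2570 bgr [ 43  84 143] px [203  89  75  66]
 c [398.6 331.8] size [61.3 11.8] ang 2.7 z [43.2 45. ] n 674 bgr [ 55 106 175] px [209 252  66  12]
```

```bash
python3 -m pendant '[[[-0.09,0.07,1,0,0,0.03,1],[0,0,1,0,0,0,1],[0,0,1,0,0,0,1],[0,0,1,0,0,0,1],[0,0,0.6,0,0,0,1],[0,0,0.2,0,0,0,1],[0,0,0.05,0,0,0,1],[0,0,0,0,0,0,1]]]'
python3 -m pendant '[[[0,0,0,0,0,0,-1],[0,0,0,0,0,0,-1],[0,0,0,0,0,0,-1],[0,0,0,0,0,0,-1],[0,0,0,0,0,0,-1],[0,0,0,0,0,0,-1],[0,0,0,0,0,0,-1],[0,0,0,0,0,0,-1]]]' 60
python3 -m pendant '[[[0,0,0,0,0,0,-1],[0,0,0,0,0,0,-1],[0,0,0,0,0,0,-1],[0,0,0,0,0,0,-1],[0,0,0,0,0,0,-1],[0,0,-0.1,0,0,0,-1],[0,0,-0.2,0,0,0,-1],[0,0,-0.4,0,0,0,-1]]]'
python3 -m pendant '[[[0,0,-0.5,0,0,0,-1],[0,0,-0.5,0,0,0,-1],[0,0,-0.5,0,0,0,-1],[0,0,-0.5,0,0,0,-1],[0,0,-0.2,0,0,0,-1],[0,0,0,0,0,0,-1],[0,0,0,0,0,0,-1],[0,0,0,0,0,0,-1]]]'
python3 - <<'E'
from m import *
plan(384,259,92,-89.7)
c=cap('wrist');P,f=c['P'],c['frame']
comps(P,f,(.3,.5,.15,.36),.14,.18,30)
E
```

```text
time_s: 38.55
tcp_pos: [0.3836, 0.26, 0.0932]
eef_rot: [-180.0, 0.0, -89.7]
contact_force: [-0.4, -0.4, 0.9]
gripper_width: 0.0878
gripper_force: 0.0
time_s: 39.35
tcp_pos: [0.3832, 0.2598, 0.0925]
eef_rot: [180.0, -0.0, -89.7]
contact_force: [-0.8, 0.8, -0.8]
gripper_width: 0.0292
gripper_force: 0.0
time_s: 40.15
tcp_pos: [0.3828, 0.2593, 0.1064]
eef_rot: [179.9, -0.1, -89.7]
contact_force: [-0.3, 1.1, -2.9]
gripper_width: 0.0257
gripper_force: 60.0
time_s: 40.95
tcp_pos: [0.383, 0.2595, 0.1501]
eef_rot: [180.0, -0.0, -89.7]
contact_force: [-0.3, -0.3, -3.4]
gripper_width: 0.0256
gripper_force: 60.0
t 40.95 now [383.  259.5 150.1] [ 1.7996e+02 -4.0000e-02 -8.9710e+01] turn -0.004 shift [ 0.027 -0.051  2.904] F [-0.3 -0.3 -3.4] w 25.6 60.0
 c [383.1 240.1] size [30.8 54.7] ang 89.7 z [165.8 167.9] n 6494 bgr [ 72 103 134] px [198 184 118  80]
 c [383.3 268.6] size [34. 26.] ang 0.3 z [166.8 178. ] n 2580 bgr [ 62  91 120] px [211 294  93  31]
```

```bash
python3 - <<'E'
from m import *
G=[]
for n in('top','scene'):
    D=np.load(n+'0.npz');P,f=D['P'],D['f']
    m=(P[...,2]>.012)&(P[...,2]<.036)
    def pts(cx,cy,R=.05):
        k=m&(np.hypot(P[...,0]-cx,P[...,1]-cy)<.048);return P[k][:,:2]*1e3
    O={'A':pts(.618,-.064),'T':pts(.612,.018),'C':pts(.546,.022),'D':pts(.531,-.072),'E':pts(.444,.015)}
    print(n,{k:(v.min(0).round(),v.max(0).round(),len(v)) for k,v in O.items()})
    for th in range(-70,-131,-5):
        nrm=np.array([-np.sin(np.radians(th)),np.cos(np.radians(th))]) # left->right (+x)
        s={k:v@nrm for k,v in O.items()}
        L=lambda ks,f:getattr(np.concatenate([s[k] for k in ks]),f)().round(0)
        print(th,'CD',L('CD','min'),L('CD','max'),'| TA',L('TA','min'),L('TA','max'),'| E',L('E','min'),L('E','max'),' all4 span',L('TACD','max')-L('TACD','min'),'T-C gap',L('T','min')-L('C','max'))
    k=(P[...,0]>.66)&(P[...,0]<.85)&(P[...,1]>-.06)&(P[...,1]<.05)&(P[...,2]>.02);q=P[k]*1e3;print('jar',q.min(0),q.max(0))
    k=(P[...,0]>.66)&(P[...,0]<.8)&(P[...,1]>-.25)&(P[...,1]<-.08)&(P[...,2]>.012)&(P[...,2]<.03);q=P[k]*1e3;print('tape',q.min(0),q.max(0))
    w=(P[...,2]>.035)&(P[...,2]<.056)&(P[...,1]<-.27)&(P[...,1]>-.53)&(P[...,0]>.39)&(P[...,0]<.74)
    q=P[w][:,:2]*1e3
    for y in range(-500,-270,30):
        s=q[np.abs(q[:,1]-y)<10,0];s1=s[s<500];s2=s[s>620];print(y,s1.mean().round(1) if len(s1) else None,s2.mean().round(1) if len(s2) else None,end=' ; ')
    s=q[(q[:,0]>480)&(q[:,0]<640)];print('back y',[s[np.abs(s[:,0]-x)<15,1].mean().round(1) for x in(500,560,620)])
E
```

```text
top {'A': (array([586., -94.]), array([649., -34.]), 145), 'T': (array([586., -15.]), array([640.,  46.]), 140), 'C': (array([520.,  -8.]), array([593.,  51.]), 119), 'D': (array([500., -94.]), array([560., -49.]), 146), 'E': (array([413., -17.]), array([472.,  47.]), 152)}
-70 CD 441.0 568.0 | TA 531.0 613.0 | E 391.0 451.0  all4 span 172.0 T-C gap -12.0
-75 CD 461.0 581.0 | TA 552.0 627.0 | E 401.0 462.0  all4 span 166.0 T-C gap -11.0
-80 CD 478.0 589.0 | TA 567.0 636.0 | E 408.0 469.0  all4 span 158.0 T-C gap -10.0
-85 CD 491.0 594.0 | TA 579.0 640.0 | E 412.0 472.0  all4 span 149.0 T-C gap -9.0
-90 CD 500.0 593.0 | TA 586.0 649.0 | E 413.0 472.0  all4 span 149.0 T-C gap -7.0
-95 CD 505.0 590.0 | TA 582.0 653.0 | E 410.0 469.0  all4 span 148.0 T-C gap -8.0
-100 CD 506.0 581.0 | TA 574.0 652.0 | E 405.0 462.0  all4 span 146.0 T-C gap -7.0
-105 CD 502.0 569.0 | TA 562.0 646.0 | E 396.0 452.0  all4 span 144.0 T-C gap -7.0
-110 CD 488.0 552.0 | TA 545.0 635.0 | E 385.0 438.0  all4 span 147.0 T-C gap -7.0
-115 CD 470.0 540.0 | TA 524.0 620.0 | E 370.0 421.0  all4 span 150.0 T-C gap -7.
[... 1711 characters left out ...]
2.0 | E 374.0 422.0  all4 span 149.0 T-C gap -30.0
-120 CD 452.0 529.0 | TA 475.0 601.0 | E 357.0 401.0  all4 span 149.0 T-C gap -30.0
-125 CD 424.0 509.0 | TA 445.0 576.0 | E 336.0 378.0  all4 span 152.0 T-C gap -32.0
-130 CD 391.0 487.0 | TA 412.0 547.0 | E 312.0 352.0  all4 span 156.0 T-C gap -32.0
jar [730.46909247 -28.96856905  20.01360298] [799.41168936  35.99029946  85.5437899 ]
tape [ 716.8097081  -236.80577966   12.01030415] [ 799.84540811 -146.45343253   29.98889575]
-500 459.2 653.6 ; -470 414.4 701.9 ; -440 418.4 704.7 ; -410 420.5 706.8 ; -380 422.5 709.6 ; -350 424.4 711.6 ; -320 426.6 713.5 ; -290 428.1 None ; back y [np.float64(-498.9), np.float64(-503.2), np.float64(-508.3)]
```

```bash
python3 -m pendant '[[[1,-0.8,0,0,0,0,-1],[1,-1,0,0,0,0,-1],[1,-1,0,0,0,0,-1],[1,-1,0,0,0,0,-1],[1,-1,0,0,0,0,-1],[1,-1,0,0,0,0,-1],[0.8,-1,0,0,0,0,-1],[0.6,-1,0,0,0,0,-1]]]' >/dev/null
python3 -m pendant '[[[0.2,-1,0,0,0,0.5,-1],[0,-1,0,0,0,1,-1],[0,-1,0,0,0,1,-1],[0,-1,0,0,0,1,-1],[0,-0.3,0,0,0,1,-1],[0,0,0,0,0,1,-1],[0,0,0,0,0,1,-1],[0,0,0,0,0,1,-1]]]' >/dev/null
python3 -m pendant '[[[0,0,0,0,0,1,-1],[0,0,0,0,0,1,-1],[0,0,0,0,0,1,-1],[0,0,0,0,0,1,-1],[0,0,0,0,0,1,-1],[0,0,0,0,0,1,-1],[0,0,0,0,0,1,-1],[0,0,0,0,0,1,-1]]]' >/dev/null
python3 -m pendant '[[[0,0,0,0,0,1,-1],[0,0,0,0,0,1,-1],[0,0,0,0,0,1,-1],[0,0,0,0,0,1,-1],[0,0,0,0,0,1,-1],[0,0,0,0,0,1,-1],[0,0,0,0,0,1,-1],[0,0,0,0,0,1,-1]]]' >/dev/null
python3 - <<'E'
from m import *
plan(624,107,94.5,165)
print(r.get_state()['joints'].round(1))
c=cap('scene');P,f=c['P'],c['frame'];cv2.imwrite('pics/s8.png',cv2.resize(f,(800,600)))
comps(P,f,(.4,.7,-.25,.06),.014,.036,40)
E
```

```text
t 44.2 now [625.1 101.2 149.6] [-1.7996e+02 -8.0000e-02  1.7612e+02] turn 2.781 shift [0.129 0.264 2.756] F [ 0.4 -0.6 -3.7] w 25.9 60.0
[  26.8   21.1  -12.2   -0.   -56.8 -120.7]
 c [445.4  14.3] size [53.6 39.6] ang 48.0 z [27.3 31. ] n 192 bgr [112 175 219] px [300 205  14  17]
 c [616.2 -73.2] size [60.7 59.6] ang 57.9 z [25.  29.9] n 205 bgr [102 162 207] px [236 208  20  18]
 c [617.5  15.9] size [62.2 34.2] ang 67.5 z [27.  30.8] n 129 bgr [ 74 110 140] px [253 228  13  20]
```

View pics/s8.png

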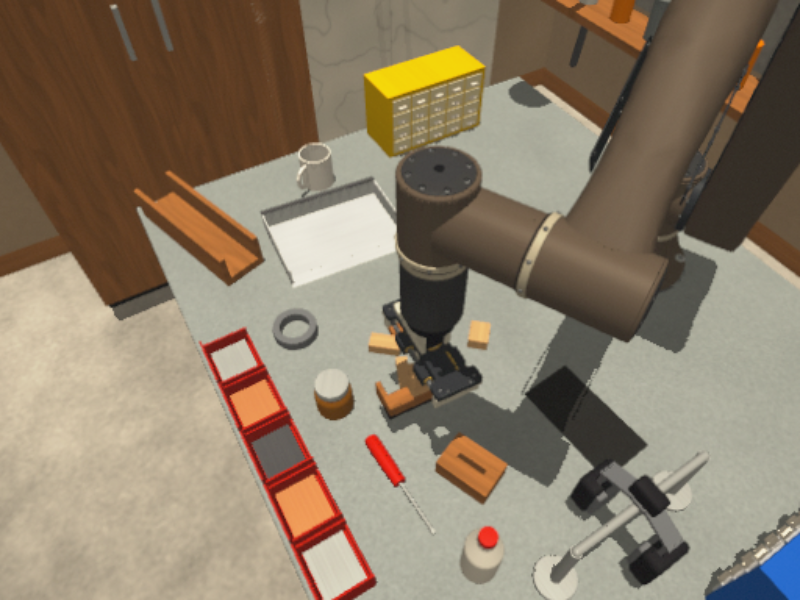

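Scene view: muffs hang evenly over the bar at (630,500), mat empty at (585,420), sweeper poised behind the offcuts. Lower and sweep pass 1.

```bash
python3 -m pendant '[[[0,0,0,0,0,1,-1],[0,0,0,0,0,1,-1],[0,0,0,0,0,0.78,-1],[0.13,0.26,0.5,0,0,0,-1],[0,0,1,0,0,0,-1],[0,0,0.8,0,0,0,-1],[0,0,0.4,0,0,0,-1],[0,0,0.05,0,0,0,-1]]]'
python3 -c "
from h import *
plan(565.7,-110,94.5,165)"
```

```text
time_s: 45.05
tcp_pos: [0.6233, 0.1068, 0.0937]
eef_rot: [-179.9, -0.1, 165.2]
contact_force: [-1.1, -0.2, -3.0]
gripper_width: 0.0255
gripper_force: 60.0
t 45.05 now [623.3 106.8  93.7] [-1.7989e+02 -1.4000e-01  1.6525e+02] turn 0.062 shift [ -0.025 -11.218  -0.042] F [-1.1 -0.2 -3. ] w 25.5 60.0
```

```bash
python3 -m pendant '[[[0,-0.3,-0.04,0,0,0.06,-1],[0,-0.5,0,0,0,0,-1],[0,-0.6,0,0,0,0,-1],[0,-0.6,0,0,0,0,-1],[0,-0.6,0,0,0,0,-1],[0,-0.6,0,0,0,0,-1],[0,-0.6,0,0,0,0,-1],[0,-0.6,0,0,0,0,-1]]]' >/dev/null
python3 -m pendant '[[[0,-0.6,0,0,0,0,-1],[0,-0.6,0,0,0,0,-1],[0,-0.6,0,0,0,0,-1],[0,-0.6,0,0,0,0,-1],[0,-0.6,0,0,0,0,-1],[0,-0.6,0,0,0,0,-1],[0,-0.6,0,0,0,0,-1],[0,-0.6,0,0,0,0,-1]]]'
python3 - <<'E'
from m import *
plan(552,-350,94.5,175.5)
for n in('top','scene'):
    c=cap(n);P,f=c['P'],c['frame'];print(n)
    if n=='top':cv2.imwrite('pics/t9.png',f[120:270,180:380].repeat(4,0).repeat(4,1))
    comps(P,f,(.4,.7,-.25,.1),.014,.036,40)
E
```

```text
time_s: 46.65
tcp_pos: [0.5761, -0.0716, 0.0963]
eef_rot: [-180.0, -0.0, 164.9]
contact_force: [0.9, 1.0, -3.0]
gripper_width: 0.0258
gripper_force: 60.0
t 46.65 now [576.1 -71.6  96.3] [-1.8000e+02 -1.0000e-02  1.6493e+02] turn -2.642 shift [  0.11  -13.971   0.091] F [ 0.9  1.  -3. ] w 25.8 60.0
top
 c [ 528.4 -129.5] size [ 50.7 117.4] ang 16.7 z [25.1 33.6] n 191 bgr [39 58 88] px [256 186  31  18]
 c [443.6  15. ] size [50.3 39.5] ang 48.6 z [24.4 30.8] n 151 bgr [118 168 217] px [224 211  18  17]
scene
 c [ 603.  -162.6] size [81.2 62.8] ang 58.2 z [25.5 30.1] n 213 bgr [ 97 152 193] px [226 185  21  21]
 c [445.6  14.5] size [51.5 39.7] ang 47.8 z [27.5 31.2] n 194 bgr [110 171 213] px [300 205  14  17]
 c [579.4 -60.1] size [  9.3 159.7] ang 73.6 z [26.6 35.2] n 157 bgr [38 56 79] px [233 207  50  14]
```

View pics/t9.png

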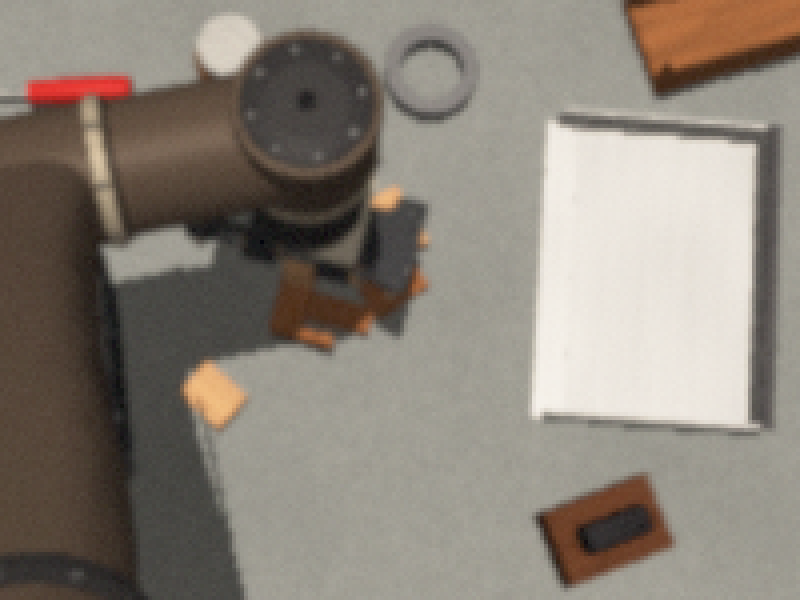

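The four swept pieces sit ahead of the sweeper at about (350,310)–(400,240) in the crop; E at (213,393) is untouched. Continue into the pan.

```bash
python3 -m pendant '[[[0,-0.4,0,0,0,-0.33,-1],[0,-0.6,0,0,0,-0.33,-1],[0,-0.6,0,0,0,-0.33,-1],[0,-0.6,0,0,0,-0.33,-1],[0,-0.6,0,0,0,-0.33,-1],[0,-0.6,0,0,0,-0.33,-1],[0,-0.6,0,0,0,-0.33,-1],[0,-0.6,0,0,0,-0.33,-1]]]' >/dev/null
python3 -m pendant '[[[0,-0.6,0,0,0,0,-1],[0,-0.6,0,0,0,0,-1],[0,-0.6,0,0,0,0,-1],[0,-0.6,0,0,0,0,-1],[0,-0.6,0,0,0,0,-1],[0,-0.6,0,0,0,0,-1],[0,0,0,0,0,0,-1],[0,0,0,0,0,0,-1]]]'
python3 - <<'E'
from m import *
plan(552,-350,95.5,175.5)
for n in('top','scene'):
    c=cap(n);P,f=c['P'],c['frame'];print(n)
    if n=='top':cv2.imwrite('pics/t10.png',f[120:270,180:380].repeat(4,0).repeat(4,1))
    comps(P,f,(.4,.75,-.45,.1),.014,.036,40)
E
```

```text
time_s: 48.35
tcp_pos: [0.5542, -0.2334, 0.0963]
eef_rot: [-180.0, -0.0, 175.4]
contact_force: [-0.4, -0.4, -3.3]
gripper_width: 0.0258
gripper_force: 60.0
t 48.35 now [ 554.2 -233.4   96.3] [-1.8000e+02 -1.0000e-02  1.7543e+02] turn -0.016 shift [-0.348 -5.821  0.038] F [-0.4 -0.4 -3.3] w 25.8 60.0
top
 c [ 512.9 -293.8] size [60.7 78.4] ang 52.0 z [24.9 32.1] n 240 bgr [ 49  73 110] px [303 194  26  19]
scene
 c [ 425.5 -356.8] size [130.5   3.4] ang 85.7 z [24.1 34.7] n 62 bgr [ 99 108 111] px [246 130  16  23]
 c [ 590.1 -298.5] size [60.  33.6] ang 26.7 z [26.9 31.9] n 128 bgr [101 156 197] px [214 159  14  15]
 c [ 563.  -223.5] size [ 51.6 167. ] ang 67.8 z [26.9 35.7] n 176 bgr [33 51 74] px [213 168  49  19]
 c [ 733.2 -191.6] size [86.4 33.1] ang 89.6 z [25.5 30. ] n 147 bgr [111 118 120] px [187 197  16  21]
 c [445.4  14.4] size [51.8 39.9] ang 47.9 z [27.7 31.8] n 193 bgr [103 161 206] px [300 205  14  17]
```

View pics/t10.png

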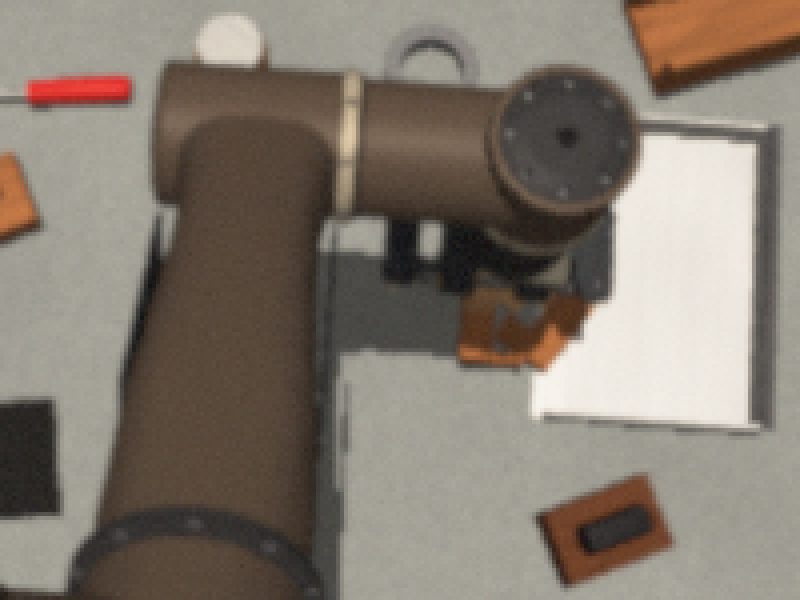

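Pieces are at the lip (around (530,325)), sweeper well inside the side walls. Push on, back off and lift.

```bash
python3 -m pendant '[[[-0.05,-0.4,0,0,0,0,-1],[-0.05,-0.6,0,0,0,0,-1],[-0.05,-0.6,0,0,0,0,-1],[-0.05,-0.6,0,0,0,0,-1],[-0.05,-0.6,0,0,0,0,-1],[-0.05,-0.6,0,0,0,0,-1],[0,-0.6,0,0,0,0,-1],[0,-0.6,0,0,0,0,-1]]]'
python3 -m pendant '[[[0,-0.6,0,0,0,0,-1],[0,-0.5,0,0,0,0,-1],[0,-0.2,0,0,0,0,-1],[0,0,0,0,0,0,-1],[0,0.5,0,0,0,0,-1],[0,0.8,0,0,0,0,-1],[0,1,0,0,0,0,-1],[0,1,-0.3,0,0,0,-1]]]'
python3 -m pendant '[[[0,1,-1,0,0,0,-1],[0,1,-1,0,0,0,-1],[0,1,-0.6,0,0,0,-1],[0,1,0,0,0,0,-1],[0,1,0,0,0,0,-1],[0,1,0,0,0,0,-1],[0,1,0,0,0,0,-1],[0,1,0,0,0,0,-1]]]'
python3 - <<'E'
from m import *
plan(430,110,150,-173)
for n in('top','scene'):
    c=cap(n);P,f=c['P'],c['frame'];print(n)
    if n=='top':cv2.imwrite('pics/t11.png',f[120:270,180:380].repeat(4,0).repeat(4,1))
    comps(P,f,(.4,.72,-.49,.1),.015,.038,30)
E
```

```text
time_s: 49.25
tcp_pos: [0.5529, -0.3262, 0.0962]
eef_rot: [180.0, -0.0, 175.5]
contact_force: [0.3, 1.6, -3.1]
gripper_width: 0.0256
gripper_force: 60.0
time_s: 50.05
tcp_pos: [0.5558, -0.2829, 0.1017]
eef_rot: [180.0, -0.1, 175.5]
contact_force: [0.3, 0.7, -3.5]
gripper_width: 0.0256
gripper_force: 60.0
time_s: 50.85
tcp_pos: [0.5685, -0.1232, 0.1546]
eef_rot: [180.0, 0.0, 175.6]
contact_force: [0.6, -0.3, -3.5]
gripper_width: 0.0255
gripper_force: 60.0
t 50.85 now [ 568.5 -123.2  154.6] [1.7998e+02 2.0000e-02 1.7557e+02] turn -2.857 shift [ 5.454 12.419  0.231] F [ 0.6 -0.3 -3.5] w 25.5 60.0
top
 c [ 705.4 -402. ] size [173.   5.] ang 85.2 z [28.1 37.7] n 81 bgr [ 98 103 108] px [320 148  46   6]
 c [ 542.1 -404.7] size [109.7 111.4] ang 48.2 z [26.3 34.4] n 514 bgr [101 146 201] px [335 174  25  40]
 c [443.5  14.7] size [50.  39.7] ang 48.1 z [24.7 31.2] n 146 bgr [ 58  82 108] px [226 211  16  17]
scene
 c [ 562.4 -418.5] size [101.8  91.9] ang 68.6 z [28.6 33.9] n 346 bgr [ 97 153 198] px [201 133  26  23]
 c [444.7  13.3] size [53.9 40.1] ang 49.8 z [27.3 31. ] n 192 bgr [ 65  96 124] px [300 205  14  17]
```

View pics/t11.png

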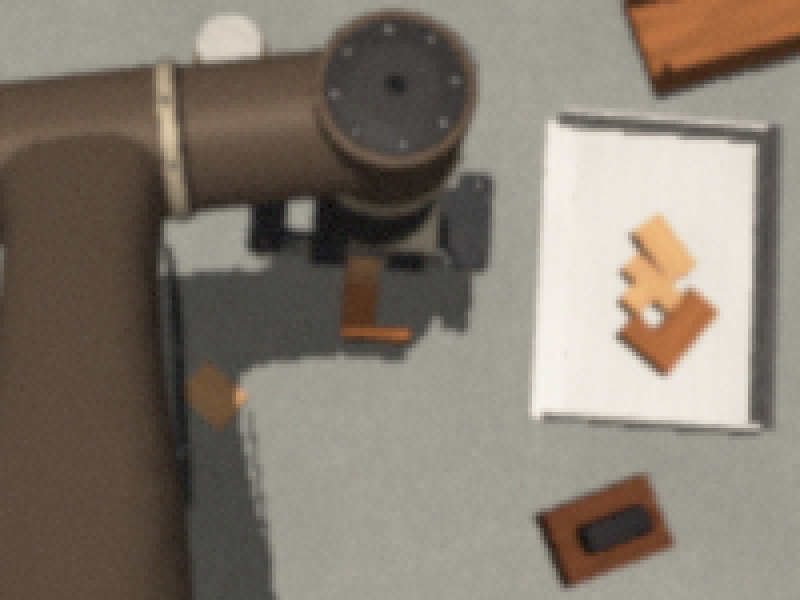

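The last picture shows all four swept offcuts deep in the pan at (665,300); only E at (213,395) remains. Set up the second pass for E.

```bash
python3 -m pendant '[[[0,0,0,0,0,-1,-1],[0,0,0,0,0,-1,-1],[0,0,0,0,0,-1,-1],[0,0,0,0,0,-1,-1],[0,0,0,0,0,-1,-1],[0.3,0.98,0,0,0,0,-1],[0.3,0.98,0,0,0,0,-1],[0.3,0.98,0,0,0,0,-1]]]' >/dev/null
python3 -m pendant '[[[0.3,0.98,0,0,0,0,-1],[0.3,0.98,0,0,0,0,-1],[0.3,0.98,0,0,0,0,-1],[0.3,0.98,0,0,0,0,-1],[0.3,0.98,0,0,0,0,-1],[0.3,0.98,0,0,0,0,-1],[0.3,0.98,0,0,0,0,-1],[0.3,0.9,0,0,0,0,-1]]]' >/dev/null
python3 - <<'E'
from m import *
plan(420,101,95.5,-164.3)
for n in('top','scene'):
    c=cap(n);P,f=c['P'],c['frame'];print(n)
    comps(P,f,(.4,.72,-.49,.1),.015,.038,30)
E
```

```text
t 52.55 now [447.1  64.  154.6] [ 1.7998e+02  4.0000e-02 -1.6446e+02] turn -0.039 shift [0.806 2.148 2.956] F [-0.2 -0.2 -3.3] w 26.1 60.0
top
 c [ 708.1 -353.7] size [76.   6.7] ang 83.4 z [26.4 37.6] n 39 bgr [ 93  98 102] px [320 148  21   4]
 c [ 701.7 -443.2] size [91.3  3.4] ang 86.1 z [26.1 36.8] n 43 bgr [90 95 99] px [341 150  25   4]
 c [ 542.7 -405.3] size [109.4 113.7] ang 48.6 z [26.5 34.2] n 516 bgr [ 95 138 192] px [335 174  25  39]
 c [438.5   9.1] size [35.3 39. ] ang 49.9 z [24.5 30.3] n 86 bgr [52 73 96] px [227 216  15  12]
scene
 c [ 422.6 -390.6] size [196.8  10.8] ang 88.1 z [27.  36.5] n 97 bgr [102 110 113] px [237 119  25  35]
 c [ 539.7 -399.7] size [129.8 104.1] ang 36.6 z [28.5 35.6] n 506 bgr [ 83 135 184] px [201 133  37  23]
 c [449.8   9.2] size [50.7 26.3] ang 47.9 z [27.5 31.4] n 94 bgr [ 58  87 114] px [300 205  10  15]
```

```bash
python3 -m pendant '[[[0.4,1,0,0,0,-0.04,-1],[0.4,1,0,0,0,0,-1],[0,0.15,0,0,0,0,-1],[0,0,0.6,0,0,0,-1],[0,0,1,0,0,0,-1],[0,0,0.9,0,0,0,-1],[0,0,0.4,0,0,0,-1],[0,0,0,0,0,0,-1]]]'
python3 -m pendant '[[[0,-0.3,0,0,0,0,-1],[0,-0.5,0,0,0,0,-1],[0,-0.6,0,0,0,0,-1],[0,-0.7,0,0,0,0,-1],[0,-0.7,0,0,0,0,-1],[0,-0.7,0,0,0,0,-1],[0,-0.7,0,0,0,0,-1],[0,-0.7,0,0,0,0,-1]]]' >/dev/null
python3 -m pendant '[[[0,-0.7,0,0,0,0,-1],[0,-0.7,0,0,0,0,-1],[0,-0.7,0,0,0,0,-1],[0,-0.7,0,0,0,0,-1],[0,-0.7,0,0,0,0,-1],[0,-0.7,0,0,0,0,-1],[0,-0.7,0,0,0,0,-1],[0,-0.7,0,0,0,0,-1]]]' >/dev/null
python3 - <<'E'
from m import *
plan(544,-340,95.5,-164.3)
for n in('top','scene'):
    c=cap(n);P,f=c['P'],c['frame'];print(n)
    comps(P,f,(.38,.72,-.33,.15),.015,.038,20)
E
```

```text
time_s: 53.45
tcp_pos: [0.4207, 0.0995, 0.0956]
eef_rot: [-179.9, -0.1, -164.3]
contact_force: [-0.2, -0.4, -3.1]
gripper_width: 0.026
gripper_force: 60.0
t 55.05 now [ 477.9 -103.7   96.8] [-1.8000e+02  4.0000e-02 -1.6439e+02] turn -0.023 shift [  0.016 -12.267   0.065] F [ 0.6  0.8 -2.9] w 25.7 60.0
top
 c [ 452.9 -145.6] size [17.6 37.4] ang 1.3 z [24.4 31.3] n 42 bgr [50 71 93] px [271 214  11   6]
scene
 c [ 496.5 -151.8] size [30.2 16.8] ang 59.0 z [26.1 29.5] n 39 bgr [ 58  86 110] px [263 180   6  10]
 c [ 443.9 -100.3] size [40.6  4. ] ang 14.2 z [29.8 37.1] n 22 bgr [35 54 77] px [283 184   9   8]
 c [520.9 -88.3] size [ 49.5 111.1] ang 75.2 z [27.1 36.9] n 110 bgr [33 53 78] px [251 191  33  18]
```

```bash
python3 -m pendant '[[[0,-0.5,0,0,0,0,-1],[0,-0.7,0,0,0,0,-1],[0,-0.7,0,0,0,0,-1],[0,-0.7,0,0,0,0,-1],[0,-0.7,0,0,0,0,-1],[0,-0.7,0,0,0,0,-1],[0,-0.7,0,0,0,0,-1],[0,-0.7,0,0,0,0,-1]]]' >/dev/null
python3 -m pendant '[[[0,-0.7,0,0,0,0.5,-1],[0,-0.7,0,0,0,0.5,-1],[0,-0.7,0,0,0,0.5,-1],[0,-0.7,0,0,0,0.5,-1],[0,-0.7,0,0,0,0.5,-1],[0,-0.7,0,0,0,0.5,-1],[0,-0.6,0,0,0,0.5,-1],[0,-0.6,0,0,0,0.5,-1]]]' 
python3 -c "
from h import *
plan(548,-352,96,175.5)"
```

```text
time_s: 56.75
tcp_pos: [0.5235, -0.3135, 0.0963]
eef_rot: [180.0, -0.0, 179.5]
contact_force: [-0.2, 1.2, -3.0]
gripper_width: 0.0254
gripper_force: 60.0
t 56.75 now [ 523.5 -313.5   96.3] [ 1.7999e+02 -1.0000e-02  1.7947e+02] turn 0.993 shift [-1.372 -1.824  0.013] F [-0.2  1.2 -3. ] w 25.4 60.0
```

```bash
python3 -m pendant '[[[0,-0.6,0,0,0,0.5,-1],[0,-0.6,0,0,0,0.5,-1],[0,-0.5,0,0,0,0,-1],[0,-0.2,0,0,0,0,-1],[0,0,0,0,0,0,-1],[0,0.4,0,0,0,0,-1],[0,0.8,0,0,0,0,-1],[0,1,0,0,0,0,-1]]]'
python3 -m pendant '[[[0,1,-0.5,0,0,0,-1],[0,1,-1,0,0,0,-1],[0,1,-1,0,0,0,-1],[0,1,-0.5,0,0,0,-1],[0,1,0,0,0,0,-1],[0,1,0,0,0,0,-1],[0,1,0,0,0,0,-1],[0,1,0,0,0,0,-1]]]'
python3 - <<'E'
from m import *
plan(480,100,156,-89.7)
for n in('top','scene'):
    c=cap(n);P,f=c['P'],c['frame'];print(n)
    cv2.imwrite(f'pics/{n}12.png',f[120:270,180:380].repeat(4,0).repeat(4,1))
    comps(P,f,(.38,.70,-.49,.15),.015,.036,20)
    k=(P[...,2]>.015)&(P[...,2]<.036)&(f[...,2].astype(int)-f[...,0]>50)&(P[...,1]<-.25)&(P[...,0]<.69)&(P[...,0]>.44)
    p=P[k]*1e3;a=np.radians(-94.4);own=(p[:,:2]-[563.3,-407])@[np.cos(a),np.sin(a)];print('own x min',np.sort(own)[:5].round(0),len(p))
    k=(f.max(-1)<70)&(np.abs(P[...,2])<.02)&(P[...,0]>.3)&(P[...,0]<.47)&(P[...,1]>.12)&(P[...,1]<.4)
    nn,l,st,_=cv2.connectedComponentsWithStats(k.astype(np.uint8));i=1+st[1:,4].argmax();q=P[l==i]*1e3
    print('mat',cv2.minAreaRect(q[:,:2].astype(np.float32)),len(q),np.median(q[:,2]))
E
```

```text
time_s: 57.55
tcp_pos: [0.5252, -0.3052, 0.0964]
eef_rot: [180.0, 0.0, 175.6]
contact_force: [0.5, 0.6, -4.2]
gripper_width: 0.0258
gripper_force: 60.0
time_s: 58.35
tcp_pos: [0.537, -0.1447, 0.1566]
eef_rot: [180.0, 0.0, 175.7]
contact_force: [-0.1, 0.1, -2.9]
gripper_width: 0.0258
gripper_force: 60.0
t 58.35 now [ 537.  -144.7  156.6] [1.7998e+02 3.0000e-02 1.7573e+02] turn -23.643 shift [-12.248   2.787   0.031] F [-0.1  0.1 -2.9] w 25.8 60.0
top
 c [ 534.9 -430.7] size [108.  146.5] ang 64.5 z [26.7 34.2] n 664 bgr [103 149 201] px [334 173  33  44]
own x min [-37. -37. -37. -37. -37.] 644
mat ((378.1722412109375, 289.80450439453125), (104.28091430664062, 154.79058837890625), 5.188587665557861) 1072 2.305662086645066
scene
 c [ 535.6 -431.8] size [114.2 140.2] ang 65.3 z [29.  34.8] n 578 bgr [ 89 143 191] px [199 126  39  25]
own x min [-40. -39. -39. -38. -38.] 798
mat ((381.3182373046875, 265.171142578125), (110.45110321044922, 206.8383026123047), 5.227335453033447) 2258 3.966096968294086
```

View pics/top12.png

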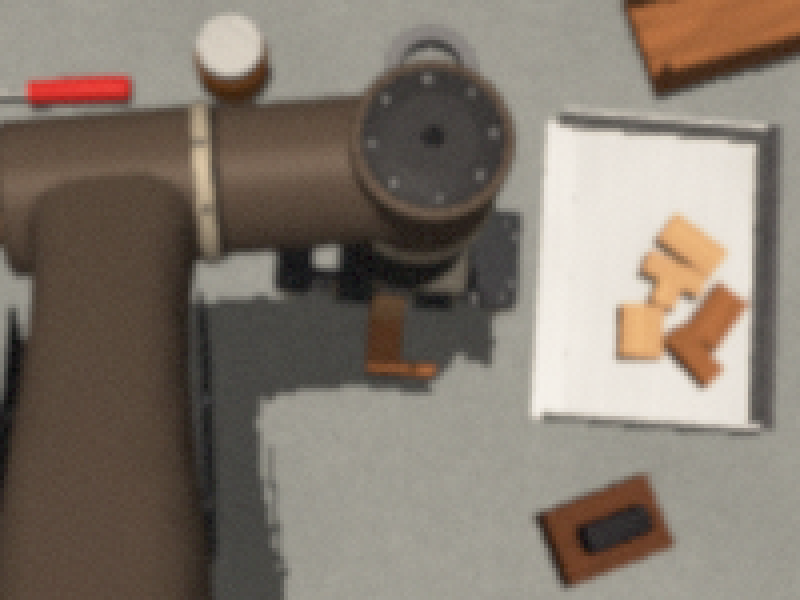

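All five offcuts now lie in the pan at (620–745, 215–385) in the crop, more than 35 mm past the lip. Next, return towards the mat and measure it with the wrist camera (the scene view suggests the mat is turned ~5°).

```bash
python3 -m pendant '[[[0,0,-1,0,0,-1,-1],[0,0,-1,0,0,-1,-1],[0,0,-1,0,0,-1,-1],[0,0,-1,0,0,-1,-1],[0,0,-1,0,0,-1,-1],[0,0,-1,0,0,-1,-1],[0,0,-1,0,0,-1,-1],[0,0,0,0,0,-1,-1]]]' >/dev/null
python3 -m pendant '[[[0,0,0,0,0,-1,-1],[0,0,0,0,0,-1,-1],[0,0,0,0,0,-1,-1],[0,0,0,0,0,-1,-1],[0,0,0,0,0,-1,-1],[0,0,0,0,0,-1,-1],[0,0,0,0,0,-1,-1],[0,0,0,0,0,-1,-1]]]' >/dev/null
python3 -m pendant '[[[0,0,0,0,0,-1,-1],[0,0,0,0,0,-1,-1],[0,0,0,0,0,-1,-1],[0,0,0,0,0,-1,-1],[0,0,0,0,0,-1,-1],[0,0,0,0,0,-1,-1],[-1,0,0,0,0,-0.4,-1],[-1,0,0,0,0,0,-1]]]' >/dev/null
python3 -m pendant '[[[-1,0.1,0,0,0,0,-1],[-1,0.1,0,0,0,0,-1],[-1,0.1,0,0,0,0,-1],[-1,0.1,0,0,0,0,-1],[-1,0.1,0,0,0,0,-1],[-1,0.1,0,0,0,0,-1],[-1,0.1,0,0,0,0,-1],[-1,0.1,0,0,0,0,-1]]]' >/dev/null
python3 -m pendant '[[[-1,0,0,0,0,0,-1],[-1,0,0,0,0,0,-1],[-1,0,0,0,0,0,-1],[-1,0,0,0,0,0,-1],[-1,0,0,0,0,0,-1],[0,0,0,0,0,0,-1],[0,0,0,0,0,0,-1],[0,0,0,0,0,0,-1]]]' >/dev/null
cat > mat.py <<'E'
from m import *
plan(382,262,200,-85)
for n in('wrist','top','scene'):
    c=cap(n);P,f=c['P'],c['frame']
    k=(f.max(-1)<(60 if n=='wrist' else 55))&(np.abs(P[...,2]-.003)<.012)&(P[...,0]>.29)&(P[...,0]<.49)&(P[...,1]>.1)&(P[...,1]<.42)
    nn,l,st,_=cv2.connectedComponentsWithStats(k.astype(np.uint8),connectivity=4);i=1+st[1:,4].argmax();q=P[l==i]*1e3
    print(n,cv2.minAreaRect(q[:,:2].astype(np.float32)),len(q),np.median(q[:,2]),f[l==i].mean(0))
    cv2.imwrite(f'pics/mat_{n}.png',f)
    for y in range(150,390,15):
        s=q[np.abs(q[:,1]-y)<4,0]
        if len(s)>4:print((y,np.percentile(s,1).round(0),np.percentile(s,99).round(0)),end=' ')
    print()
E
python3 mat.py
```

```text
t 62.45 now [546.6 153.1 296.3] [ 1.7999e+02 -1.0000e-02 -9.4740e+01] turn -2.436 shift [-6.143  7.722  4.814] F [-0.2 -0.2 -3.1] w 25.6 60.0
wrist ((383.95751953125, 220.21044921875), (110.1677017211914, 122.15521240234375), 4.94494104385376) 6559 3.118859995987655 [25.38329014 26.79737765 27.36377497]
(165, np.float64(336.0), np.float64(442.0)) (180, np.float64(334.0), np.float64(442.0)) (195, np.float64(333.0), np.float64(440.0)) (210, np.float64(332.0), np.float64(439.0)) (225, np.float64(329.0), np.float64(438.0)) (240, np.float64(329.0), np.float64(436.0)) (255, np.float64(327.0), np.float64(435.0)) (270, np.float64(325.0), np.float64(432.0)) 
top ((381.1648864746094, 262.86724853515625), (111.89051818847656, 205.78138732910156), 5.193878650665283) 1517 2.245571252919021 [22.79169413 24.21357943 25.45616348]
(165, np.float64(340.0), np.float64(440.0)) (180, np.float64(339.0), np.float64(442.0)) (195, np.float64(332.0), np.float64(440.0)) (210, np.float64(332.0), np.float64(440.0)) (225, np.float64(331.0), np.float64(440.0)) (240, np.float64(328.0), np.float64(436.0)) (255, np.f
[... 428 characters left out ...]
3), 3.4833531379699707) 2194 3.936374401862841 [31.93208751 34.68687329 35.64129444]
(165, np.float64(342.0), np.float64(442.0)) (180, np.float64(340.0), np.float64(441.0)) (195, np.float64(336.0), np.float64(441.0)) (210, np.float64(334.0), np.float64(440.0)) (225, np.float64(332.0), np.float64(439.0)) (240, np.float64(331.0), np.float64(438.0)) (255, np.float64(331.0), np.float64(436.0)) (270, np.float64(323.0), np.float64(434.0)) (285, np.float64(327.0), np.float64(433.0)) (300, np.float64(325.0), np.float64(434.0)) (315, np.float64(325.0), np.float64(431.0)) (330, np.float64(324.0), np.float64(422.0)) (345, np.float64(323.0), np.float64(426.0)) (360, np.float64(322.0), np.float64(388.0))
```

Mat: centre ≈ (380.7, 263.8), yaw ≈ 5.1° (all three cameras agree within ~1.5 mm). Move the sweeper over it.

```bash
python3 -m pendant '[[[0,0,0,0,0,-1,-1],[0,0,0,0,0,-1,-1],[0,0,0,0,0,-0.48,-1],[0,0,0,0,0,0,-1],[0,0,0,0,0,0,-1],[0,0,0,0,0,0,-1],[0,0,0,0,0,0,-1],[0,0,0,0,0,0,-1]]]' >/dev/null
python3 -c "
from h import *
plan(374.7,263.2,130,-84.8)"
```

```text
t 63.4 now [546.8 153.2 296.4] [-180.      0.    -84.85] turn -0.012 shift [-6.258  8.073  8.318] F [ 0.2  0.2 -3. ] w 25.5 60.0
```

```bash
python3 -m pendant '[[[-0.7,0.9,0.5,0,0,-0.01,-1],[-0.7,0.9,1,0,0,0,-1],[-0.7,0.9,1,0,0,0,-1],[-0.7,0.9,1,0,0,0,-1],[-0.7,0.9,1,0,0,0,-1],[-0.7,0.9,1,0,0,0,-1],[-0.7,0.9,0.5,0,0,0,-1],[-0.7,0.9,0,0,0,0,-1]]]' >/dev/null
python3 -m pendant '[[[-0.66,0.87,0.5,0,0,0,-1],[0,0,1,0,0,0,-1],[0,0,0.8,0,0,0,-1],[0,0,0.5,0,0,0,-1],[0,0,0.2,0,0,0,-1],[0,0,0,0,0,0,-1],[0,0,0,0,0,0,-1],[0,0,0,0,0,0,-1]]]' >/dev/null
python3 - <<'E'
from m import *
plan(374.7,263.2,92.7,-84.8)
for n in('scene','top'):
    c=cap(n);P,f=c['P'],c['frame'];print(n)
    comps(P,f,(.3,.5,.12,.38),.06,.1,30)
E
```

```text
t 65.0 now [375.2 263.6 117. ] [-1.7995e+02  5.0000e-02 -8.4800e+01] turn 0.0 shift [0.016 0.024 1.216] F [-0.1 -0.6 -3.3] w 25.8 60.0
scene
 c [416.5 192.9] size [21.4 10.8] ang 4.0 z [67.6 71.6] n 31 bgr [ 51  90 137] px [349 240   7   8]
 c [379.1 322. ] size [72.4 54.3] ang 66.7 z [68.9 96.1] n 321 bgr [ 49  90 140] px [380 257  26  31]
top
 c [485.2 365.3] size [ 3.7 28.7] ang 88.7 z [80.9 98.4] n 30 bgr [15 16 16] px [133 201   4   9]
 c [394.8 215.9] size [57.3 64.4] ang 5.7 z [68.4 94.9] n 157 bgr [ 41  69 110] px [167 222  19  18]
```

```bash
python3 -m pendant '[[[0.02,0.02,0.4,0,0,0,-1],[0,0,0.3,0,0,0,-1],[0,0,0.2,0,0,0,-1],[0,0,0.15,0,0,0,-1],[0,0,0.1,0,0,0,-1],[0,0,0,0,0,0,-1],[0,0,0,0,0,0,-1],[0,0,0,0,0,0,-1]]]'
python3 -m pendant '[[[0,0,0.05,0,0,0,-1],[0,0,0.03,0,0,0,-1],[0,0,0,0,0,0,-1],[0,0,0,0,0,0,-1],[0,0,0,0,0,0,-1],[0,0,0,0,0,0,-1],[0,0,0,0,0,0,-1],[0,0,0,0,0,0,-1]]]'
```

```text
time_s: 65.9
tcp_pos: [0.3745, 0.2629, 0.0935]
eef_rot: [-180.0, 0.0, -84.8]
contact_force: [-0.2, 0.1, -3.6]
gripper_width: 0.0256
gripper_force: 60.0
time_s: 66.7
tcp_pos: [0.3745, 0.263, 0.0925]
eef_rot: [-180.0, 0.0, -84.8]
contact_force: [-2.7, -0.8, 6.4]
gripper_width: 0.0259
gripper_force: 60.0
```

Contact with the mat. Release, rise and check everything.

```bash
python3 -m pendant '[[[0,0,-0.02,0,0,0,-1],[0,0,0,0,0,0,0],[0,0,0,0,0,0,0.3],[0,0,0,0,0,0,0.5],[0,0,0,0,0,0,0.5],[0,0,0,0,0,0,0.5],[0,0,0,0,0,0,0.5],[0,0,0,0,0,0,0.5]]]'
python3 -m pendant '[[[0,0,-0.3,0,0,0,0.5],[0,0,-0.7,0,0,0,0.5],[0,0,-1,0,0,0,0.5],[0,0,-1,0,0,0,0.5],[0,0,-1,0,0,0,1],[0,0,-1,0,0,0,1],[0,0,-1,0,0,0,1],[0,0,-1,0,0,0,1]]]'
python3 -m pendant '[[[0.5,-1,-0.5,0,0,0,1],[1,-1,0,0,0,0,1],[1,-1,0,0,0,0,1],[1,-1,0,0,0,0,1],[1,-1,0,0,0,0,1],[0,0,0,0,0,0,1],[0,0,0,0,0,0,1],[0,0,0,0,0,0,1]]]'
python3 mat.py
python3 - <<'E'
from m import *
for n in('top','scene','wrist'):
    c=cap(n);P,f=c['P'],c['frame'];print(n)
    for b,z0,z1 in[((.3,.46,.15,.36),.035,.055),((.3,.46,.15,.36),.098,.118),((.38,.70,-.49,.15),.015,.036),((.24,.42,-.45,-.24),.09,.13),((.42,.54,.36,.54),.185,.21)]:
        comps(P,f,b,z0,z1,40)
E
```

```text
time_s: 67.5
tcp_pos: [0.3744, 0.2628, 0.0921]
eef_rot: [180.0, -0.0, -84.8]
contact_force: [-0.1, 0.7, 0.3]
gripper_width: 0.0655
gripper_force: 0.0
time_s: 68.3
tcp_pos: [0.3743, 0.2626, 0.2335]
eef_rot: [-180.0, 0.0, -84.8]
contact_force: [-0.1, -0.1, 0.0]
gripper_width: 0.0866
gripper_force: 0.0
time_s: 69.1
tcp_pos: [0.4818, 0.1824, 0.2423]
eef_rot: [-180.0, 0.0, -84.8]
contact_force: [-0.2, -0.3, -0.7]
gripper_width: 0.0877
gripper_force: 0.0
t 69.1 now [481.8 182.4 242.3] [-1.800e+02  1.000e-02 -8.479e+01] turn 0.053 shift [-4.4    4.623  2.117] F [-0.2 -0.3 -0.7] w 87.7 0.0
wrist ((382.4596252441406, 231.56680297851562), (111.42057800292969, 145.50067138671875), 5.270461559295654) 6703 3.16307446286046 [19.1597792  20.52290019 21.25212591]
(165, np.float64(335.0), np.float64(443.0)) (180, np.float64(334.0), np.float64(442.0)) (195, np.float64(332.0), np.float64(441.0)) (210, np.float64(331.0), np.float64(440.0)) (225, np.float64(329.0), np.float64(439.0)) (240, np.float64(327.0), np.float64(437.0)) (255, np.float64(387.0), np.float64(436.0)) (270, np.float64(386.0), np.float6
[... 2373 characters left out ...]
 [197.8  14.1] ang 89.0 z [26.7 35.6] n 96 bgr [101 110 113] px [236 118  26  35]
 c [ 534.6 -428.3] size [112.5 147.7] ang 66.9 z [29.  34.7] n 646 bgr [ 86 139 187] px [199 126  41  26]
 c [ 322.3 -338.8] size [29.2 61.1] ang 19.5 z [108.5 113.3] n 143 bgr [43 44 45] px [272 111  17  13]
 c [481.3 450.5] size [48.2 25.9] ang 89.6 z [195.2 198.5] n 292 bgr [43 43 46] px [405 304  24  25]
wrist
 c [392.8 235. ] size [ 60.4 101.9] ang 5.4 z [43.8 53.2] n 1936 bgr [23 43 74] px [308 175  59  89]
 c [387.6 332.7] size [53.2 22.3] ang 6.3 z [42.9 45. ] n 548 bgr [ 46  91 156] px [302 294  47  16]
 c [380.9 289.5] size [13.5 23.2] ang 34.6 z [108.5 110.1] n 246 bgr [44 68 95] px [346 294  20  18]
```

```bash
python3 -c "
from plant import r
print(r.close_job())"
```

```text
the job is handed in; nothing more can be done
None
```

I finished and handed in the job at about 69 s of the 210 s: the ear defenders hang on the rail, the gauge is home in its slot, all five offcuts are in the pan past the lip, and the sweeper stands squarely on its mat.

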